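# Turn adapter plates over and seat them on a vacuum fixture

## Task

Switch the vacuum valve off by swinging its lever towards the robot. Then turn over every adapter plate lying on the optical bench so that its rail faces up, and lower each one over the two pins of a pad of the fixture until it rests flush there, one plate to a pad, any pad, either way round. When all of them are seated swing the valve lever fully away again to switch the vacuum on, and leave the yellow box and the steel weight where they stand.

Things in the scene. Friction and masses are not known exactly. Their poses are not given: they have to be found in the camera images.
- plate0: loose black adapter plate 110 x 64 x 10 mm, 0.26 kg: one face bare, a bright rail (46 x 34 mm, 14 high, lengthwise) central on the other. Holes 12 x 11 mm at x = +42 and -42 mm. Origin: centre of the bare face; x along the length, z towards the rail side (down at the start: it lies rail-down on the bench, bare face up at 24 mm). Two or three such plates are present
- plate1: another adapter plate, exactly like plate0 (may be absent)
- plate2: another adapter plate, exactly like plate0 (may be absent)
- fixture: fixed aluminium vacuum fixture: base 130 (x) x 340 (y) x 12 mm, three pads in a row along its y (which points roughly to the robot), 105 mm apart, each 104 (x) x 40 (y) mm, top 45 mm above the bench; on each two steel pins, 8 mm thick, 17 mm high, the upper 6 mm tapered, at x = +42 and -42 mm. Origin: centre of the underside
- pad0 (a point): centre of the top of the nearest pad of the fixture (seen from the robot); axes as the fixture's: x along the pad's length and its line of pins, z up
- pad1 (a point): centre of the top of the middle pad of the fixture (seen from the robot); axes as the fixture's: x along the pad's length and its line of pins, z up
- pad2 (a point): centre of the top of the farthest pad of the fixture (seen from the robot); axes as the fixture's: x along the pad's length and its line of pins, z up
- stand: fixed turning stand: grey base 85 (x) x 100 (y) x 12 mm, white walls form an upright slot 15 mm wide, 72 mm long (along y), 22 mm deep, closed at its ends, with flared lips above (top 43 mm above the bench, mouth 28 mm wide). A plate set in it on a 64 mm edge stands by itself and can be taken again from its other side. Origin: centre of the underside
- slot (a point): centre of the slot's floor, 12 mm above the bench; axes as the stand's: the slot runs along y, roughly away from the robot
- valve (a joint): angle of the vacuum valve's lever: 0 = leaning fully towards the robot (-x of its box), off; 1.0 rad = leaning fully away, on. It stays where it is left; a push of a few newtons moves it
- valve_knob (a point): centre of the 28 mm black ball at the end of the valve lever, 80 mm from the hinge; the axes turn with the lever
- valve_hinge (a point): the lever's hinge point, 40 mm above the bench, 5 mm above the top of the valve's fixed aluminium box (110 (x) x 90 (y) x 35 mm, with a black boot 8 mm high); axes as the box's, the lever swings about its y
- yellow_box: bystander: loose yellow box, 60 x 60 x 45 mm high; origin: centre of the underside
- weight: bystander: loose round steel weight, 64 mm in diameter, 34 mm high with its knob; origin: centre of the underside

How it is judged (in metres and radians):
On the way, in this order (a step that is already met when the one before it is completed fails the run):
1. the valve is switched off: lever within 0.2 rad of its stop towards the robot (value of joint valve below 0.2 rad), for 0.2 s.
2. with the valve off, every plate present is seated flush on a pad, rail up (angle between each of plate0, plate1, plate2's own z axis and vertical below 0.05 rad and ((horizontal distance between plate0 and pad0 below 0.005 m and z of plate0 in the frame of pad0 between -0.003 and 0.003 m and angle between the x axis of plate0 and the x axis of pad0, either way round below 0.08 rad) or (horizontal distance between plate0 and pad1 below 0.005 m and z of plate0 in the frame of pad1 between -0.003 and 0.003 m and angle between the x axis of plate0 and the x axis of pad1, either way round below 0.08 rad) or (horizontal distance between plate0 and pad2 below 0.005 m and z of plate0 in the frame of pad2 between -0.003 and 0.003 m and angle between the x axis of plate0 and the x axis of pad2, either way round below 0.08 rad)) and ((horizontal distance between plate1 and pad0 below 0.005 m and z of plate1 in the frame of pad0 between -0.003 and 0.003 m and angle between the x axis of plate1 and the x axis of pad0, either way round below 0.08 rad) or (horizontal distance between plate1 and pad1 below 0.005 m and z of plate1 in the frame of pad1 between -0.003 and 0.003 m and angle between the x axis of plate1 and the x axis of pad1, either way round below 0.08 rad) or (horizontal distance between plate1 and pad2 below 0.005 m and z of plate1 in the frame of pad2 between -0.003 and 0.003 m and angle between the x axis of plate1 and the x axis of pad2, either way round below 0.08 rad)) and ((horizontal distance between plate2 and pad0 below 0.005 m and z of plate2 in the frame of pad0 between -0.003 and 0.003 m and angle between the x axis of plate2 and the x axis of pad0, either way round below 0.08 rad) or (horizontal distance between plate2 and pad1 below 0.005 m and z of plate2 in the frame of pad1 between -0.003 and 0.003 m and angle between the x axis of plate2 and the x axis of pad1, either way round below 0.08 rad) or (horizontal distance between plate2 and pad2 below 0.005 m and z of plate2 in the frame of pad2 between -0.003 and 0.003 m and angle between the x axis of plate2 and the x axis of pad2, either way round below 0.08 rad)) and value of joint valve below 0.2 rad), for 0.3 s.
3. the valve is switched on: lever within 0.2 rad of its far stop, the plates still seated (angle between each of plate0, plate1, plate2's own z axis and vertical below 0.05 rad and ((horizontal distance between plate0 and pad0 below 0.005 m and z of plate0 in the frame of pad0 between -0.003 and 0.003 m and angle between the x axis of plate0 and the x axis of pad0, either way round below 0.08 rad) or (horizontal distance between plate0 and pad1 below 0.005 m and z of plate0 in the frame of pad1 between -0.003 and 0.003 m and angle between the x axis of plate0 and the x axis of pad1, either way round below 0.08 rad) or (horizontal distance between plate0 and pad2 below 0.005 m and z of plate0 in the frame of pad2 between -0.003 and 0.003 m and angle between the x axis of plate0 and the x axis of pad2, either way round below 0.08 rad)) and ((horizontal distance between plate1 and pad0 below 0.005 m and z of plate1 in the frame of pad0 between -0.003 and 0.003 m and angle between the x axis of plate1 and the x axis of pad0, either way round below 0.08 rad) or (horizontal distance between plate1 and pad1 below 0.005 m and z of plate1 in the frame of pad1 between -0.003 and 0.003 m and angle between the x axis of plate1 and the x axis of pad1, either way round below 0.08 rad) or (horizontal distance between plate1 and pad2 below 0.005 m and z of plate1 in the frame of pad2 between -0.003 and 0.003 m and angle between the x axis of plate1 and the x axis of pad2, either way round below 0.08 rad)) and ((horizontal distance between plate2 and pad0 below 0.005 m and z of plate2 in the frame of pad0 between -0.003 and 0.003 m and angle between the x axis of plate2 and the x axis of pad0, either way round below 0.08 rad) or (horizontal distance between plate2 and pad1 below 0.005 m and z of plate2 in the frame of pad1 between -0.003 and 0.003 m and angle between the x axis of plate2 and the x axis of pad1, either way round below 0.08 rad) or (horizontal distance between plate2 and pad2 below 0.005 m and z of plate2 in the frame of pad2 between -0.003 and 0.003 m and angle between the x axis of plate2 and the x axis of pad2, either way round below 0.08 rad)) and value of joint valve above 0.8 rad), for 0.2 s.
At the end, for the whole second after the job is handed in: every plate present lies rail up (tilt under 0.05 rad) and at rest on a pad of the fixture over its pins, centre within 5 mm sideways and 3 mm in height of the pad's, lengthwise along the pad within 0.08 rad; the valve lever is within 0.2 rad of its far (on) stop (all of step 3 and linear speed of each of plate0, plate1, plate2 below 0.02 m/s); the robot touches nothing.
It fails at once if the yellow box is moved more than 20 mm (distance of yellow_box from where it was at the start of the episode above 0.02 m).
It fails at once if the steel weight is moved more than 20 mm (distance of weight from where it was at the start of the episode above 0.02 m).
Of plate0, plate1, plate2 only 2 to 3 are there at a start; the rules pass over those that are not, and their reading is None.
At some moment in a run one of plate0, plate1, plate2 may be knocked a few centimetres aside while the robot is not near it.
It also fails if it takes over 210 s, if anything falls off the work surface, if the arm or the gripper's body presses on something with over 40 N, if the wrist force passes 120 N, or if a joint passes its speed limit or range.

## Robot

A 6-joint arm with a two-finger parallel gripper is mounted at the origin on the work surface. World frame = base frame: x ahead of the robot, y to its left, z up, the work surface at z = 0. Lengths are in mm, angles in rad, forces in N, time in s.
With the tool pointing down it reaches from about 350 to 775 mm from the base axis. Payload 7.3 kg.
Tool frame: the origin (TCP) lies at the centre of the arm's flange, where the gripper is bolted on; the fingertips stand 178 mm ahead of it and the grasp point (between the pads) lies 159 mm ahead of it; z points along the fingers, y is the line along which they close (so a half turn about z gives the same grasp; the last joint's range is limited). The gripper opens to 92 mm and grips with 3 to 60 N. Pads are 19 mm wide; open, the fingers measure 130 mm over their backs; the gripper's body (75 mm by 190 mm) begins 47 mm behind the grasp point.
Start: joints at [0.995, 0.342, 1.524, -0, 1.275, -0.146], TCP at [218.741, 477.263, 404.741] pointing down, gripper open.
Joint ranges: [-2.53, 2.53], [-0.77, 2.02], [0.04, 2.7], [-1, 4.14], [0.28, 2.66], [-3.11, 3.11]. Speed limits (rad/s): [2.57, 2.57, 3.14, 3.14, 3.14, 3.14].

## Interface

Orientations are given as [roll, pitch, yaw] about the fixed x, y, z axes, in that order (R = Rz(yaw) Ry(pitch) Rx(roll)).
In Python, from plant import * gives the robot as it stands. The module is installed in compiled form; this text tells all that it offers.
- The arm moves only by the shell command python3 -m inch 'ROWS'. ROWS is JSON, a list of rows, each a list of 5 numbers: the shift along the tool's x, y, z in m, then the turn about the tool's z in rad, then the opening, from 0 (shut) to 1 (fully open). In form: [[tx, ty, tz, spin, claw], ...]. A call has 1 to 8 rows; each row is the pose to reach, as a shift and turn from the pose commanded when the call began, along the tool's axes at that moment; what a row does not reach only later rows make up. A row lasts 1/12 s, in which the tool goes at most 41.7 mm and 7.16 degrees, less where a joint would pass 70% of its speed; a pose out of reach is approached as far as the arm can. A call with a gripper value outside its range is refused whole. The fingers move at their own pace and stop on an object; the grip force is fixed at half the most. Time passes only in rows, so rows that repeat a pose let the fingers close. It gives the time, the measured TCP pose, the force, the opening and the grip force at its end, in the units of the state.
- get_obs(): the state, without advancing time (a new reading comes with each control period).
- capture(name): name is "scene" or "top"; returns a dict with "color" (420x560x3 uint8, red, green, blue), "intrinsics" (3x3 intrinsics, pixels), "pose" (4x4, takes a point from camera to world coordinates). Camera axes: x right, y down, z forward; pixel columns grow to the right and rows downward; lengths in mm; the calibration is good to about 2 mm. A picture is of the moment at which its call begins. There is no depth.
- close_job(): hands the job in; it is judged then, once.
Trained networks look in a picture, given as the dict that the camera call returned (one of the last four; its "shot" number tells which), for a name from the list of things; names that differ only in an ending like _2 or _b are one class to them, and where a whole thing is asked for, a point or a joint stands for the part that bears it (a point fixed in the world has none). Each returns a list of dicts, best first, with "conf" (0 to 1); they miss things now and then, are a little off and sometimes report something else, mostly with a low value. They report only what shows in the picture. A call takes as long as a camera call.
- look_for(picture, target): "rect" ([centre column, centre row, width, height] in pixels, round what is visible of it).
- trace(picture, target): "pixels" (420x560 bool, what is visible of it) and "rect" ([centre column, centre row, width, height] in pixels, round what is visible of it).
- tip_of(picture, target): "centre" ([column, row] in pixels: a listed point, or the origin of a listed thing).
The state is a dict: "time": time; "joint_positions": joint angles; "dq": joint speeds; "tau": joint torques, N m; "tool_pos": TCP position; "tcp_rot": TCP orientation; "contact_force": force on the tool from outside, world axes, zero at the start; "moment": the same for the moment, N m; "grip_width": finger opening in mm; "finger_force": force on a finger pad.
Only numpy, scipy, OpenCV 4.12 (cv2) and the standard library are available. Lean on these libraries where they do the work, as an engineer would, in place of code of your own. Each camera call takes 0.05 s, during which the arm holds its last target. There are 200 camera calls.

## Working session

There is one attempt and no reset: what is moved stays moved. The work goes in short steps, Python scripts to look and compute and a shell command to move; the robot and the scene stay as the last step left them, time stands still between calls to the robot, and variables do not carry over. Pictures are saved under pics/ and viewed, at most 14 in all, crops included, and the job is handed in when it is done.

```bash
mkdir -p pics
cat > h.py <<'E'
from plant import *
import numpy as np, cv2
from scipy.spatial.transform import Rotation as R
def ray(p,uv):
    K=np.array(p["intrinsics"]);T=np.array(p["pose"])
    d=T[:3,:3]@np.linalg.solve(K,[uv[0],uv[1],1.]); return T[:3,3],d
def at(p,uv,z):
    o,d=ray(p,uv); return (o+d*(z-o[2])/d[2])[:2]
def proj(p,X):
    K=np.array(p["intrinsics"]);T=np.array(p["pose"])
    c=(np.atleast_2d(X)-T[:3,3])@T[:3,:3]; c=c@K.T; return c[:,:2]/c[:,2:]
def save(p,n,box=None,s=1):
    im=cv2.cvtColor(p["color"],cv2.COLOR_RGB2BGR)
    if box: im=im[box[1]:box[3],box[0]:box[2]]
    cv2.imwrite(f"pics/{n}.png",cv2.resize(im,None,fx=s,fy=s,interpolation=cv2.INTER_CUBIC))
def state():
    o=get_obs(); print({k:np.round(o[k],3).tolist() for k in("time","tool_pos","tcp_rot","contact_force","grip_width","finger_force")}); return o
def togo(o,target,yaw=None):
    Rm=R.from_euler('xyz',o["tcp_rot"]).as_matrix()
    print("shift m",np.round(Rm.T@(np.array(target)-o["tool_pos"])/1000,4))
E
cat > l.py <<'E'
from h import *
np.set_printoptions(precision=1,suppress=True)
o=state();print(R.from_euler('xyz',o["tcp_rot"]).as_matrix())
for c in("top","scene"):
    p=capture(c);save(p,c+"0");print(c,np.array(p["pose"]))
    for t,z in(("plate0",24),("pad0",45),("pad1",45),("pad2",45),("fixture",0),("slot",12),("stand",0),("valve_knob",80),("valve_hinge",40),("yellow_box",0),("weight",0)):
        for r in tip_of(p,t)[:3]: print(t,round(r["conf"],2),np.array(r["centre"]),at(p,r["centre"],z))
E
python3 l.py
```

```text
{'time': 0.0, 'tool_pos': [218.679, 477.148, 404.074], 'tcp_rot': [-3.14, -0.0, 2.712], 'contact_force': [-0.019, -0.315, -0.538], 'grip_width': 91.592, 'finger_force': 0.0}
[[-0.9  0.4 -0. ]
 [ 0.4  0.9 -0. ]
 [ 0.  -0.  -1. ]]
top [[   0.    -1.     0.1  441.1]
 [  -1.    -0.    -0.    -0.6]
 [   0.    -0.1   -1.  1181.4]
 [   0.     0.     0.     1. ]]
plate0 0.91 [129.2 200.3] [561.8 365.1]
plate0 0.61 [203.8 177.1] [624.4 171.2]
plate0 0.57 [260.  160.7] [669.5  22.6]
pad0 0.75 [334.5 232.7] [ 477.6 -171.5]
pad0 0.7 [339.3 153.5] [ 686.  -186.5]
pad0 0.68 [334.9 195.7] [ 573.9 -173.6]
pad1 0.75 [334.5 232.7] [ 477.6 -171.5]
pad1 0.7 [339.3 153.5] [ 686.  -186.5]
pad1 0.68 [334.9 195.7] [ 573.9 -173.6]
pad2 0.75 [334.5 232.7] [ 477.6 -171.5]
pad2 0.7 [339.3 153.5] [ 686.  -186.5]
pad2 0.68 [334.9 195.7] [ 573.9 -173.6]
fixture 0.74 [336.8 194.7] [ 582.  -185.7]
slot 0.66 [270.  210.3] [537.8  -4.6]
slot 0.25 [419.7 229.7] [ 487.3 -405.1]
stand 0.82 [268.9 211.7] [535.   -1.7]
valve_knob 0.48 [420.  227.1] [ 491.2 -382.6]
valve_hinge 0.77 [412.3 238.5] [ 463.2 -375.3]
yellow_box 0
[... 332 characters left out ...]
81 [199.6 237.5] [ 590.8 -185.9]
pad0 0.62 [194.5 260.5] [ 677.9 -192. ]
pad1 0.97 [203.1 210.8] [ 475.1 -184.3]
pad1 0.81 [199.6 237.5] [ 590.8 -185.9]
pad1 0.62 [194.5 260.5] [ 677.9 -192. ]
pad2 0.97 [203.1 210.8] [ 475.1 -184.3]
pad2 0.81 [199.6 237.5] [ 590.8 -185.9]
pad2 0.62 [194.5 260.5] [ 677.9 -192. ]
fixture 0.7 [205.1 250.3] [ 585.8 -176.9]
slot 0.72 [274.9 232.8] [542.8   1.8]
stand 0.8 [276.3 233.8] [531.5   5.8]
valve_knob 0.66 [126.2 195.5] [ 437.8 -386.4]
valve_knob 0.27 [274.9 235.3] [642.4  -2.5]
valve_hinge 0.68 [199.6 235.7] [ 576.9 -187.3]
valve_hinge 0.61 [135.3 213. ] [ 463.4 -364.8]
yellow_box 0.74 [134.5 263.1] [ 622.2 -346.9]
weight 0.67 [287.  273.6] [688.9  22.2]
```

View pics/top0.png

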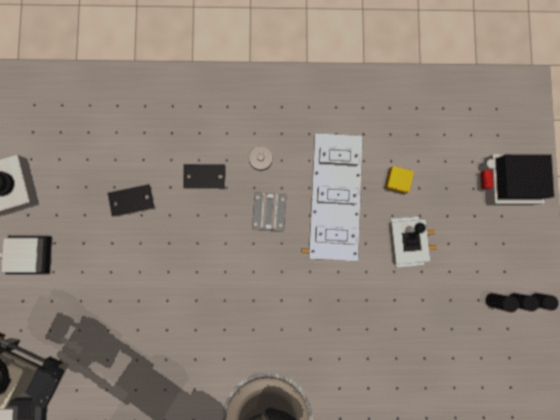

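View pics/scene0.png

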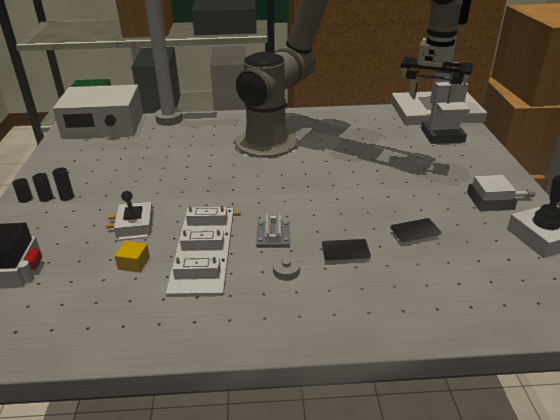

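```bash
cat >> h.py <<'E'
from scipy.optimize import minimize
from scipy.spatial import ConvexHull
def box(l,w,z0,z1): return np.array([[x,y,z] for x in(-l/2,l/2) for y in(-w/2,w/2) for z in(z0,z1)],float)
def fit(views,B,g):
    """views: list of (pic,mask); B list of box point sets; g=(x,y,yaw) guess"""
    def cost(v,p=None):
        c=0;r=R.from_euler('z',v[2]/100).as_matrix()
        for p,m in views:
            im=np.zeros((420*4,560*4),np.uint8)
            for b in B:
                q=proj(p,b@r.T+[v[0],v[1],0]); h=cv2.convexHull(q.astype(np.float32))[:,0]
                cv2.fillConvexPoly(im,np.round((h+.5)*4*16-8).astype(np.int32),255,shift=4)
            a=cv2.resize(im,(560,420),interpolation=cv2.INTER_AREA)/255.
            c+=np.abs(a-m).sum()/m.sum()
        return c
    v0=np.array([g[0],g[1],g[2]*100]);best=None
    for k in range(2):
        S=np.array([[0,0,0],[12,0,0],[0,12,0],[0,0,12]])/(k+1)
        r=minimize(cost,v0,method='Nelder-Mead',options=dict(initial_simplex=v0+S,xatol=.05,fatol=1e-4)); v0=r.x
    return np.array([v0[0],v0[1],v0[2]/100]),r.fun
def masks(p,name,z,g,rad=60):
    """trace result whose centroid at height z lies nearest g"""
    best=None
    for r in trace(p,name):
        d=np.hypot(*(at(p,r["rect"][:2],z)-g[:2]))
        if d<rad and(best is None or d<best[0]): best=(d,r["pixels"].astype(float))
    return None if best is None else (p,best[1])
FIX=[box(130,340,0,12)]+[box(104,40,12,45)+[0,k*105,0] for k in(-1,0,1)]
E
cat > m.py <<'E'
from h import *
np.set_printoptions(precision=3,suppress=True)
P=[capture("top"),capture("scene")]
for n,B,z,g in(("plate0",[box(110,64,14,24)],20,(567,363,.15)),("plate0",[box(110,64,14,24)],20,(634,167,-1.57*0)),
  ("fixture",FIX,12,(583,-183,-1.6)),("stand",[box(85,100,0,12)],12,(535,0,0)),("valve_hinge",[box(110,90,0,35)],20,(463,-370,.1)),("yellow_box",[box(60,60,0,45)],20,(620,-343,.1)),("weight",[box(57,57,0,25)],12,(685,22,0))):
    if n[:5]=="plate": g=(g[0],g[1],1.57+g[2])
    vs=[masks(p,n,z,np.array(g)) for p in P]
    for s in([0,1],[0],[1]):
        v=[vs[i] for i in s]
        if None in v: print(n,s,"missing");continue
        print(n,s,*fit(v,B,g))
E
python3 m.py
```

```text
plate0 [0, 1] [565.091 363.437   1.78 ] 0.19600375810204984
plate0 [0] [563.83  363.368   1.78 ] 0.09223560910307899
plate0 [1] [566.852 363.8     1.771] 0.06710740490321286
plate0 [0, 1] [629.931 172.613   1.544] 0.17559094074263643
plate0 [0] [628.467 174.308   1.578] 0.048552930109014444
plate0 [1] [631.893 170.942   1.566] 0.06443666711535873
fixture [0, 1] [ 577.213 -181.025   -1.633] 0.06576727632455678
fixture [0] [ 576.93  -180.854   -1.63 ] 0.025444270095806704
fixture [1] [ 579.501 -181.294   -1.636] 0.03612867151542464
stand [0, 1] [535.615  -1.141   0.15 ] 0.6078167192970654
stand [0] [535.002  -0.574   0.148] 0.266928776652049
stand [1] [538.247  -2.282   0.114] 0.3369098712446352
valve_hinge [0, 1] [ 460.845 -372.758    0.091] 0.3396894696142986
valve_hinge [0] [ 455.699 -372.677    0.086] 0.14851504119563136
valve_hinge [1] [ 464.504 -373.044    0.104] 0.16572133860697355
yellow_box [0, 1] missing
yellow_box [0] [ 619.516 -347.469   -0.259] 0.06887789383666239
yellow_box [1] missing
weight [0, 1] [681.908  21.387   0.034] 0.3901869651388826
weight [0] [679.601  22.362   0.023] 0.17556361751749155
weight [1] [683.981  20.941  -0.001] 0.17331174671703545
```

```bash
python3 -m inch '[[-0.2,-0.215,0,1.14,1],[-0.2,-0.215,0,1.14,1],[-0.2,-0.215,0,1.14,1],[-0.2,-0.215,0,1.14,1],[-0.2,-0.215,0,1.14,1],[-0.2,-0.215,0,1.14,1],[-0.2,-0.215,0,1.14,1],[-0.2,-0.215,0,1.14,1]]'; python3 -m inch '[[0,0,0,0.14,1],[0,0,0,0.14,1],[0,0,0,0.14,1]]'; python3 -c "
from h import *
o=state();togo(o,[499,-369,400]);print(o['joint_positions'])"
```

```text
time: 2.67
tool_pos: [312.6, 193.4, 405.0]
tcp_rot: [3.14, 0.002, 1.699]
contact_force: [0.3, -0.0, 0.8]
grip_width: 92.2
finger_force: 0.0
time: 2.92
tool_pos: [311.0, 198.4, 404.9]
tcp_rot: [3.141, -0.0, 1.574]
contact_force: [-1.1, -0.5, -0.1]
grip_width: 91.4
finger_force: 0.0
{'time': 2.917, 'tool_pos': [311.01, 198.37, 404.85], 'tcp_rot': [3.141, -0.0, 1.574], 'contact_force': [-1.098, -0.529, -0.128], 'grip_width': 91.425, 'finger_force': 0.0}
shift m [-0.568   0.1862  0.0048]
[3.59104695e-01 5.00099748e-02 1.89944907e+00 1.26951082e-04
 1.19169253e+00 3.55951453e-01]
```

```bash
python3 -m inch '[[-0.29,0.095,0,0,1],[-0.29,0.095,0,0,1],[-0.29,0.095,0,0,1],[-0.29,0.095,0,0,1],[-0.29,0.095,0,0,1],[-0.29,0.095,0,0,1],[-0.29,0.095,0,0,1],[-0.29,0.095,0,0,1]]'; python3 -m inch '[[-0.278,0.091,0,0,1],[-0.278,0.091,0,0,1],[-0.278,0.091,0,0,1],[-0.278,0.091,0,0,1],[-0.278,0.091,0,0,1],[-0.278,0.091,0,0,1],[-0.278,0.091,0,0,1],[-0.278,0.091,0,0,1]]'; python3 -c "
from h import *
o=state();togo(o,[499,-369,269])
for c in ('top','scene'):
  p=capture(c)
  for r in tip_of(p,'valve_knob')[:2]: print(c,r['conf'],r['centre'],at(p,r['centre'],110))
save(p,'v1',(60,120,260,270),4)"
```

```text
time: 3.58
tool_pos: [407.8, -95.0, 404.7]
tcp_rot: [3.14, 0.002, 1.575]
contact_force: [1.0, 0.5, -0.3]
grip_width: 91.5
finger_force: 0.0
time: 4.25
tool_pos: [499.0, -374.6, 402.3]
tcp_rot: [-3.141, 0.002, 1.573]
contact_force: [-0.9, -0.1, -0.3]
grip_width: 91.9
finger_force: 0.0
{'time': 4.25, 'tool_pos': [499.026, -374.584, 402.259], 'tcp_rot': [-3.141, 0.002, 1.573], 'contact_force': [-0.949, -0.088, -0.298], 'grip_width': 91.886, 'finger_force': 0.0}
shift m [5.800e-03 1.000e-04 1.332e-01]
top 0.48 [419.6, 228.5] [ 486.36204961 -371.09018225]
scene 0.59 [124.2, 196.4] [ 489.25389432 -376.77486613]
```

View pics/v1.png

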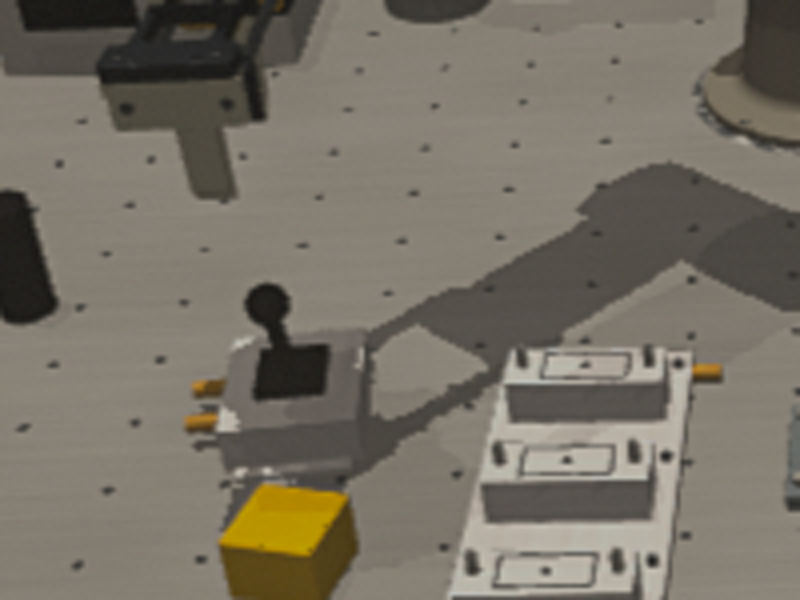

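```bash
python3 -m inch '[[0,-0.005,0.04,0,1],[0,-0.005,0.08,0,1],[0,-0.005,0.12,0,1],[0,-0.005,0.134,0,1],[0,-0.005,0.134,0,1]]'; python3 -m inch '[[0,-0.02,0,0,1],[0,-0.04,0,0,1],[0,-0.06,0,0,1],[0,-0.075,0,0,1],[0,-0.085,0,0,1],[0,-0.095,0,0,1],[0,-0.095,0,0,1]]'; python3 -c "
from h import *
o=state()
for c in ('top','scene'):
  p=capture(c)
  for r in tip_of(p,'valve_knob')[:2]: print(c,r['conf'],r['centre'],at(p,r['centre'],110))
"
```

```text
time: 4.87
tool_pos: [491.8, -366.6, 267.1]
tcp_rot: [-3.136, -0.006, 1.575]
contact_force: [-0.6, -0.1, -0.5]
grip_width: 91.6
finger_force: 0.0
time: 5.45
tool_pos: [396.7, -369.1, 272.0]
tcp_rot: [3.141, 0.001, 1.572]
contact_force: [-0.0, 0.2, 0.8]
grip_width: 91.9
finger_force: 0.0
{'time': 5.45, 'tool_pos': [396.702, -369.103, 271.993], 'tcp_rot': [3.141, 0.001, 1.572], 'contact_force': [-0.041, 0.167, 0.792], 'grip_width': 91.876, 'finger_force': 0.011}
top 0.61 [421.9, 255.6] [ 420.42418805 -374.67213208]
scene 0.39 [129.5, 181.6] [ 417.03701509 -376.20223894]
scene 0.15 [195.7, 263.5] [ 766.19608095 -176.22261717]
```

```bash
python3 -m inch '[[0,-0.004,0,0,1],[0,-0.006,0,0,1],[0,-0.006,0,0,1],[0,-0.006,0,0,1]]'; python3 -m inch '[[0,0.006,0,0,1],[0,0.02,0,0,1],[0,0.02,-0.04,0,1],[0,0.02,-0.08,0,1],[0,0.02,-0.12,0,1],[0,0.02,-0.14,0,1],[0.03,0.04,-0.14,0,1]]';  python3 -c "
from h import *
o=state();togo(o,[630,172,280])"
```

```text
time: 5.98
tool_pos: [391.5, -369.4, 270.6]
tcp_rot: [-3.141, -0.0, 1.572]
contact_force: [0.4, 0.0, -0.1]
grip_width: 92.0
finger_force: 0.1
time: 6.57
tool_pos: [430.6, -343.1, 416.2]
tcp_rot: [3.136, 0.01, 1.567]
contact_force: [0.4, -0.2, -0.5]
grip_width: 91.5
finger_force: 0.0
{'time': 6.567, 'tool_pos': [430.593, -343.091, 416.241], 'tcp_rot': [3.136, 0.01, 1.567], 'contact_force': [0.441, -0.224, -0.533], 'grip_width': 91.535, 'finger_force': 0.0}
shift m [0.5172 0.1966 0.1324]
```

```bash
python3 -m inch '[[0.29,0.11,0,0,1],[0.29,0.11,0,0,1],[0.29,0.11,0,0,1],[0.29,0.11,0,0,1],[0.29,0.11,0,0,1],[0.29,0.11,0,0,1],[0.29,0.11,0,0,1],[0.29,0.11,0,0,1]]';python3 -m inch '[[0.269,0.089,0.12,0,1],[0.269,0.089,0.12,0,1],[0.269,0.089,0.12,0,1],[0.269,0.089,0.12,0,1],[0.269,0.089,0.12,0,1],[0.269,0.089,0.12,0,1],[0.269,0.089,0.12,0,1],[0.269,0.089,0.12,0,1]]'; python3 -m inch '[[0,0,0,0,1],[0,0,0,0,1]]'; python3 -c "
from h import *
o=state();togo(o,[630,216,190])
P=[capture('top'),capture('scene')]
v=[masks(p,'plate0',20,np.array([630,172])) for p in P]
for s in v: print(s and fit([s],[box(110,64,14,24)],(630,172,1.566)))"
```

```text
time: 7.23
tool_pos: [542.3, -44.8, 410.8]
tcp_rot: [3.141, -0.002, 1.575]
contact_force: [-0.1, -0.4, -0.1]
grip_width: 92.4
finger_force: 0.0
time: 7.9
tool_pos: [629.8, 224.7, 287.6]
tcp_rot: [-3.139, -0.001, 1.575]
contact_force: [-1.1, -0.0, -0.7]
grip_width: 91.8
finger_force: 0.0
time: 8.07
tool_pos: [629.8, 220.5, 289.9]
tcp_rot: [-3.14, 0.001, 1.574]
contact_force: [-0.6, -0.2, 1.3]
grip_width: 92.1
finger_force: 0.0
{'time': 8.067, 'tool_pos': [629.811, 220.484, 289.883], 'tcp_rot': [-3.14, 0.001, 1.574], 'contact_force': [-0.617, -0.193, 1.327], 'grip_width': 92.091, 'finger_force': 0.0}
shift m [-0.0044  0.0003  0.0999]
(array([628.56409272, 169.59161332,   1.57268567]), np.float64(0.08014355026264083))
(array([630.40041714, 170.17193255,   1.55921997]), np.float64(0.06288312426419844))
```

```bash
python3 -m inch '[[-0.005,0,0.04,0,1],[-0.005,0,0.07,0,1],[-0.005,0,0.09,0,1],[-0.005,0,0.1,0,1],[-0.005,0,0.1,0,1]]'; python3 -m inch '[[0,0,0,0,0.5],[0,0,0,0,0.5],[0,0,0,0,0.5],[0,0,0,0,0.5],[0,0,0,0,0.5],[0,0,0,0,0.5]]';python3 -m inch '[[0,0,-0.01,0,0.5],[0,0,-0.03,0,0.5],[0,0,-0.05,0,0.5],[0,0,-0.08,0,0.5],[0,0,-0.12,0,0.5],[0,0,-0.15,0,0.5],[0,0,-0.15,0,0.5],[0,0,-0.15,0,0.5]]'; python3 -c "
from h import *
o=state()
p=capture('scene');save(p,'g1',(270,110,470,260),4)"
```

```text
time: 8.68
tool_pos: [629.5, 213.6, 189.0]
tcp_rot: [-3.138, 0.001, 1.57]
contact_force: [-1.0, 0.2, 0.3]
grip_width: 91.9
finger_force: 0.0
time: 9.18
tool_pos: [630.0, 215.1, 191.8]
tcp_rot: [3.14, -0.001, 1.572]
contact_force: [-1.7, 1.1, 4.4]
grip_width: 63.2
finger_force: 30.0
time: 9.85
tool_pos: [630.0, 214.8, 343.2]
tcp_rot: [3.137, -0.001, 1.572]
contact_force: [-0.4, 0.3, -2.9]
grip_width: 63.5
finger_force: 29.9
{'time': 9.85, 'tool_pos': [630.028, 214.831, 343.228], 'tcp_rot': [3.137, -0.001, 1.572], 'contact_force': [-0.449, 0.344, -2.9], 'grip_width': 63.547, 'finger_force': 29.936}
```

View pics/g1.png

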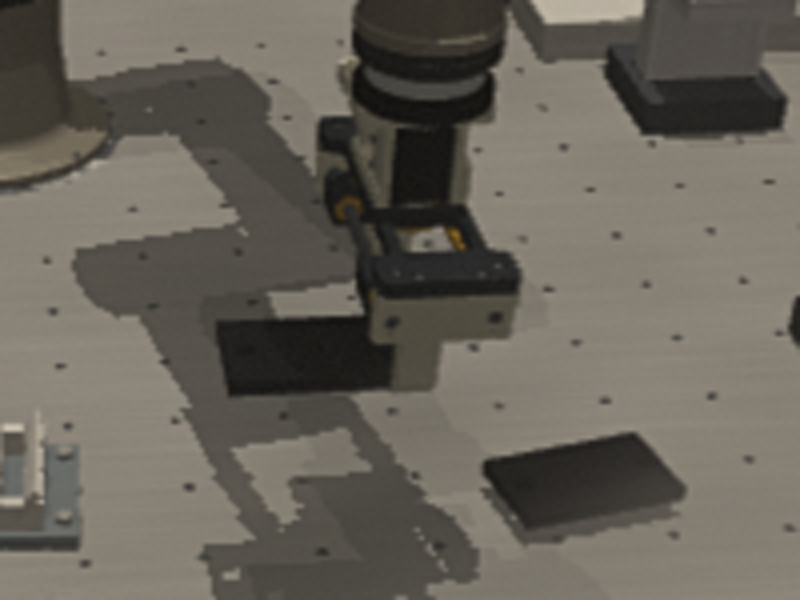

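```bash
python3 -m inch '[[0,0,0.04,0,0.5],[0,0,0.08,0,0.5],[0,0,0.12,0,0.5],[0,0,0.14,0,0.5],[0,0,0.149,0,0.5],[0,0,0.15,0,0.5],[0,0,0.15,0,0.5]]'; python3 -m inch '[[0,0,0,0,1],[0,0,0,0,1],[0,0,0,0,1],[0,0,0,0,1],[0,0,0,0,1]]'; python3 -c "
from h import *
o=state()
P=[capture('top'),capture('scene')]
for p in P:
  m=masks(p,'plate0',20,np.array([630,172]))
  if m: print(fit([m],[box(110,64,14,24)],(630,172,1.57)))
for y in(1.4,1.6,1.8):
  m=[masks(p,'stand',10,np.array([535,0])) for p in P]
  for s in([0],[1],[0,1]): print('stand',fit([m[i] for i in s],[box(85,100,0,12),box(30,72,12,43)],(535,0,y)))
P[0]['color']=P[0]['color'];save(P[0],'s1',(230,180,310,240),9)"
```

```text
time: 10.48
tool_pos: [629.1, 214.8, 188.3]
tcp_rot: [-3.137, 0.001, 1.572]
contact_force: [0.5, 0.7, -1.8]
grip_width: 63.6
finger_force: 30.0
time: 10.9
tool_pos: [630.1, 214.7, 191.2]
tcp_rot: [3.141, -0.0, 1.572]
contact_force: [-0.7, -0.3, 0.1]
grip_width: 90.0
finger_force: 0.0
{'time': 10.9, 'tool_pos': [630.122, 214.715, 191.238], 'tcp_rot': [3.141, -0.0, 1.572], 'contact_force': [-0.69, -0.348, 0.076], 'grip_width': 89.976, 'finger_force': 0.0}
(array([628.48680534, 158.7749701 ,   1.55754864]), np.float64(0.3511423374940828))
(array([632.3822291 , 165.36385271,   1.48373049]), np.float64(0.29879084967320263))
stand (array([534.51608948,  -1.3100802 ,   1.49960084]), np.float64(0.06845665095306415))
stand (array([537.02785181,  -3.45448792,   1.52232309]), np.float64(0.12715000221307485))
stand (array([535.0770681 ,  -1.84040847,   1.4936827 ]), np.float64(0.21278007541727256))
stand (array([534.51870874,  -1.3459302 ,   1.49949512]), np.float64(0.0682380269180843))
stand (array([536.9666693 ,  -3.89769743,   1.49422323]), np.float64(0.12513167795334837))
stand (array([534.77149098,  -1.73935341,   1.49174461]), np.float64(0.2119173000918696))
stand (array([534.45532926,  -1.36428094,   1.4990087 ]), np.float64(0.06829609892737583))
stand (array([537.11212473,  -3.33343166,   1.52713287]), np.float64(0.12772540167308458))
stand (array([534.78560824,  -1.78921437,   1.49028736]), np.float64(0.21258215558425103))
```

View pics/s1.png

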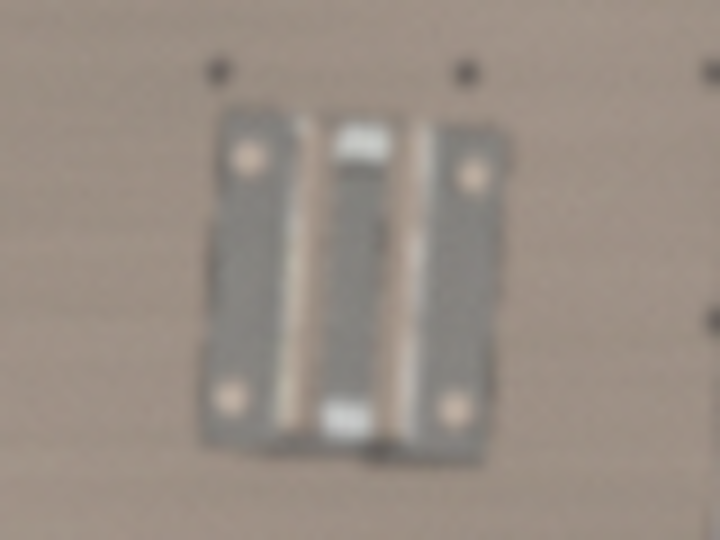

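```bash
python3 -m inch '[[-0.02,0,0,0,1],[-0.044,0,0,0,1],[-0.044,0,0,0,1],[-0.044,0,0,0,1]]'; python3 -m inch '[[0,0,0,0,0.5],[0,0,0,0,0.5],[0,0,0,0,0.5],[0,0,0,0,0.5],[0,0,0,0,0.5],[0,0,-0.02,0,0.5],[0,0,-0.06,0,0.5],[0,0,-0.08,0,0.5]]'; python3 -m inch '[[-0.04,-0.03,0,0.07,0.5],[-0.08,-0.06,0,0.07,0.5],[-0.11,-0.092,0,0.07,0.5],[-0.116,-0.092,0,0.07,0.5],[-0.116,-0.092,0,0.07,0.5],[-0.116,-0.092,0,0.07,0.5]]'; python3 -c "
from h import *
o=state();togo(o,[538,54,204])
p=capture('scene');save(p,'g2',(230,130,380,250),5)"
```

```text
time: 11.73
tool_pos: [630.2, 169.8, 190.8]
tcp_rot: [-3.142, -0.0, 1.57]
contact_force: [0.5, -1.0, -0.2]
grip_width: 91.9
finger_force: 0.0
time: 12.4
tool_pos: [630.4, 171.2, 273.4]
tcp_rot: [3.139, -0.0, 1.572]
contact_force: [1.7, -0.2, -1.8]
grip_width: 63.8
finger_force: 30.0
time: 12.9
tool_pos: [537.7, 53.9, 270.9]
tcp_rot: [-3.142, -0.0, 1.5]
contact_force: [0.7, 0.1, -2.1]
grip_width: 63.6
finger_force: 30.0
{'time': 12.9, 'tool_pos': [537.653, 53.929, 270.898], 'tcp_rot': [-3.142, -0.0, 1.5], 'contact_force': [0.686, 0.133, -2.122], 'grip_width': 63.604, 'finger_force': 29.983}
shift m [0.0001 0.0003 0.0669]
```

View pics/g2.png

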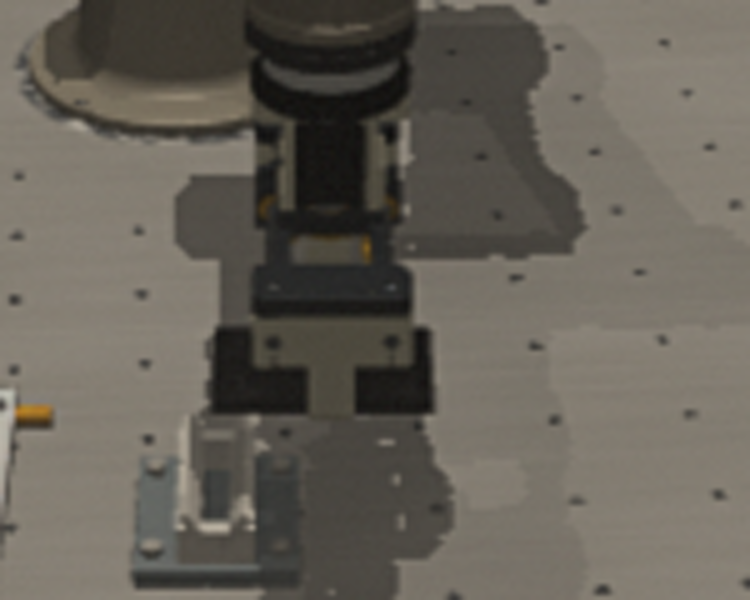

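```bash
python3 -m inch '[[0,0,0.03,0,0.5],[0,0,0.048,0,0.5],[0,0,0.052,0,0.5],[0,0,0.056,0,0.5],[0,0,0.060,0,0.5],[0,0,0.064,0,0.5],[0,0,0.066,0,0.5],[0,0,0.066,0,0.5]]'; python3 -c "
from h import *
o=state()
p=capture('scene');save(p,'g3',(230,130,380,250),5)"
```

```text
time: 13.62
tool_pos: [538.2, 54.9, 204.9]
tcp_rot: [3.141, -0.0, 1.502]
contact_force: [-1.9, 1.6, 1.4]
grip_width: 63.7
finger_force: 30.0
{'time': 13.617, 'tool_pos': [538.189, 54.906, 204.903], 'tcp_rot': [3.141, -0.0, 1.502], 'contact_force': [-1.942, 1.579, 1.433], 'grip_width': 63.68, 'finger_force': 30.001}
```

View pics/g3.png

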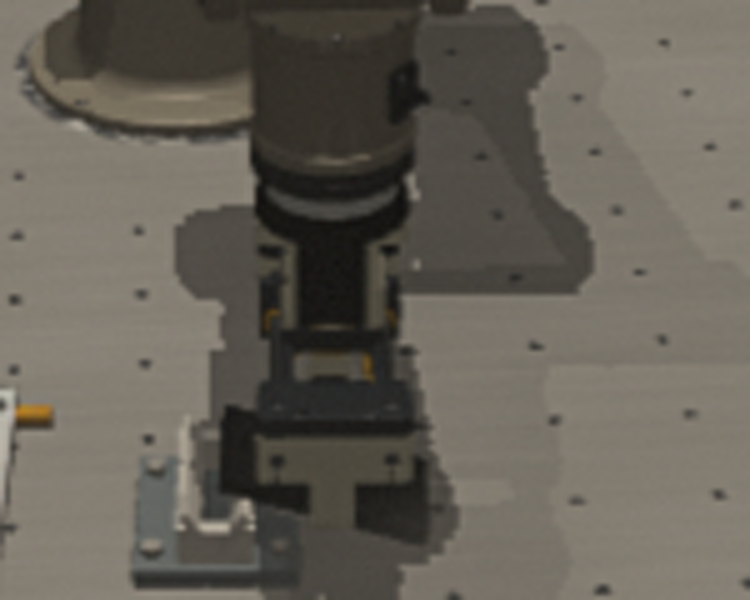

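```bash
python3 -m inch '[[0,0,-0.04,0,0.5],[0,0,-0.08,0,0.5],[-0.04,0,-0.09,0,0.5],[-0.08,0,-0.09,0,0.5],[-0.12,0,-0.09,0,0.5],[-0.134,0,-0.06,0,0.5],[-0.134,0,-0.025,0,0.5],[-0.134,0,-0.017,0,0.5]]';python3 -m inch '[[0,0,0,0,0.5],[0.014,0,0,0,0.5],[0.019,0,-0.008,0,0.5],[0.025,0,-0.015,0,0.5],[0.033,0,-0.022,0,0.5],[0.033,0,-0.022,0,0.5]]'; python3 -c "
from h import *
o=state()
p=capture('scene');save(p,'g4',(200,130,350,250),5)"
```

```text
time: 14.33
tool_pos: [527.4, -80.2, 217.8]
tcp_rot: [-3.136, -0.001, 1.499]
contact_force: [-2.1, 1.2, -2.7]
grip_width: 63.5
finger_force: 30.0
time: 14.83
tool_pos: [531.8, -45.4, 246.7]
tcp_rot: [3.138, 0.002, 1.504]
contact_force: [-1.2, -4.8, -2.9]
grip_width: 63.7
finger_force: 30.0
{'time': 14.833, 'tool_pos': [531.83, -45.442, 246.684], 'tcp_rot': [3.138, 0.002, 1.504], 'contact_force': [-1.248, -4.842, -2.865], 'grip_width': 63.744, 'finger_force': 29.997}
```

View pics/g4.png

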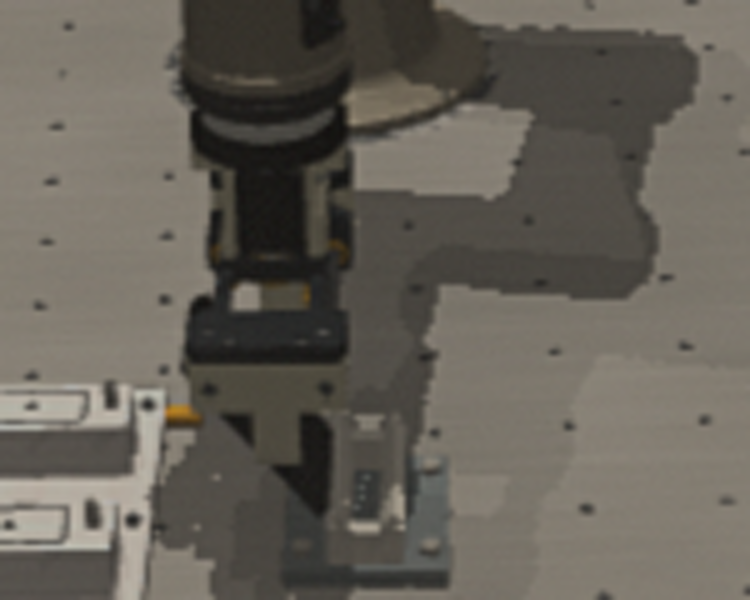

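```bash
python3 -m inch '[[0.007,0,-0.004,0,0.5],[0.014,0,-0.007,0,0.5],[0.022,0,-0.008,0,0.5],[0.030,0,-0.008,0,0.5],[0.038,0,-0.008,0,0.5],[0.046,0,-0.007,0,0.5],[0.053,0,-0.005,0,0.5],[0.053,0,-0.003,0,0.5]]'; python3 -m inch '[[0,0,0.005,0,0.5],[0,0,0.010,0,0.5],[0,0,0.014,0,0.5],[0,0,0.017,0,0.5],[0,0,0.017,0,0.5]]'; python3 -c "
from h import *
o=state()
p=capture('scene');save(p,'g5',(200,130,350,250),5)"
```

```text
time: 15.55
tool_pos: [536.0, 8.7, 250.2]
tcp_rot: [3.135, -0.001, 1.503]
contact_force: [-4.0, 5.4, 31.1]
grip_width: 58.4
finger_force: 30.1
time: 15.97
tool_pos: [534.7, 6.8, 228.8]
tcp_rot: [-3.14, -0.0, 1.502]
contact_force: [1.3, -2.6, -2.9]
grip_width: 58.3
finger_force: 30.0
{'time': 15.967, 'tool_pos': [534.702, 6.786, 228.809], 'tcp_rot': [-3.14, -0.0, 1.502], 'contact_force': [1.286, -2.636, -2.906], 'grip_width': 58.257, 'finger_force': 29.999}
```

View pics/g5.png

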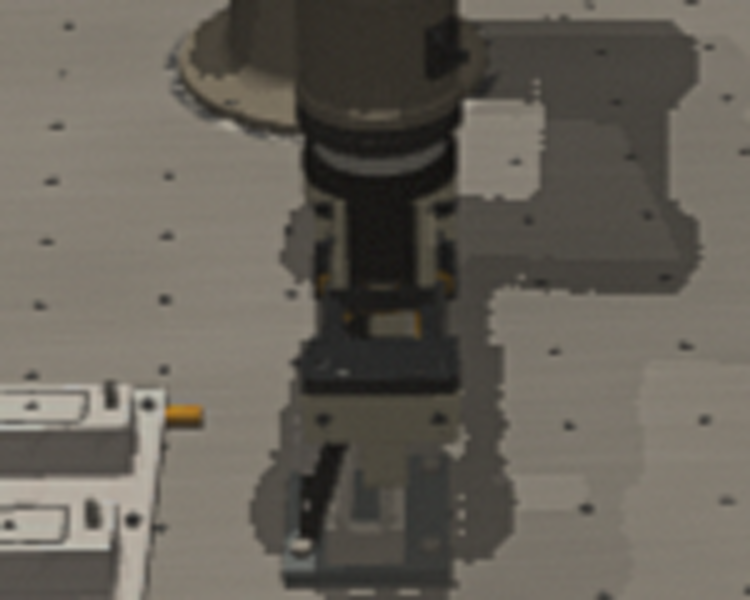

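```bash
python3 -m inch '[[0,0,-0.01,0,0.5],[0,0,-0.03,0,0.5],[0,0,-0.05,0,0.5],[0,0,-0.08,0,0.5],[0,0,-0.11,0,0.5],[0,0,-0.12,0,0.5]]'; python3 -c "
from h import *
o=state()
p=capture('scene');save(p,'a',(210,90,330,260),4);q=capture('top');save(q,'b',(210,140,330,240),4)
a=cv2.imread('pics/a.png')[:600];b=cv2.imread('pics/b.png');b=cv2.resize(b,(320,267))
c=np.zeros((600,800,3),np.uint8);c[:a.shape[0],:480]=a;c[:267,480:]=b;cv2.imwrite('pics/g6.png',c)"
```

```text
time: 16.52
tool_pos: [535.3, 7.0, 354.6]
tcp_rot: [3.135, -0.0, 1.502]
contact_force: [1.8, 0.2, -1.9]
grip_width: 58.4
finger_force: 30.0
{'time': 16.517, 'tool_pos': [535.341, 7.049, 354.578], 'tcp_rot': [3.135, -0.0, 1.502], 'contact_force': [1.81, 0.198, -1.92], 'grip_width': 58.427, 'finger_force': 30.034}
```

View pics/g6.png

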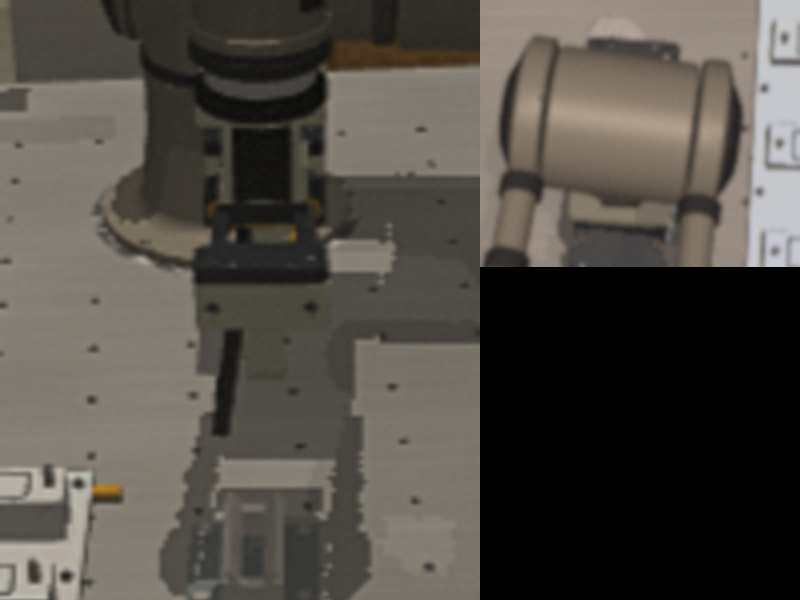

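```bash
python3 -c "
from h import *
p=capture('scene')
for u,v in((214,432),(233,434),(226,330),(242,330),(245,378),(284,378),(196,325),(328,325)):
  o,d=ray(p,(210+u/4,90+v/4)); X=o+d*(567-o[0])/d[0]; print(u,v,X.round(1), 'fingerplane',(o+d*(575-o[0])/d[0]).round(1))
p=capture('scene')
for n in('plate0',):
  for r in trace(p,n): print(r['conf'],r['rect'])
"
```

```text
214 432 [567.  -24.9 136.9] fingerplane [575.  -25.  142.2]
233 434 [567.  -13.5 134.9] fingerplane [575.  -13.7 140.1]
226 330 [567.  -15.7 207.7] fingerplane [575.  -16.  212.4]
242 330 [567.   -6.4 207.2] fingerplane [575.   -6.7 211.9]
245 378 [567.   -5.4 174.2] fingerplane [575.   -5.6 179.2]
284 378 [567.   17.8 173. ] fingerplane [575.   17.4 178. ]
196 325 [567.  -33.1 211.9] fingerplane [575.  -33.2 216.6]
328 325 [567.   44.  208.1] fingerplane [575.   43.4 212.8]
0.66 [266.9, 175.9, 14.6, 51.9]
0.56 [416.1, 231.3, 52.3, 23.6]
```

```bash
python3 -m inch '[[0.017,0,0.03,0,0.5],[0.017,0,0.06,0,0.5],[0.017,0,0.08,0,0.5],[0.017,0,0.09,0,0.5],[0.017,0,0.09,0,0.5]]'; python3 -m inch '[[0,0,0.006,0,0.5],[0,0,0.012,0,0.5],[0,0,0.018,0,0.5],[0,0,0.018,0,0.5]]'; python3 -m inch '[[0,0,0.005,0,0.5],[0,0,0.01,0,0.5],[0,0,0.01,0,0.5]]'
```

```text
time: 17.18
tool_pos: [534.9, 23.9, 256.1]
tcp_rot: [-3.134, -0.0, 1.502]
contact_force: [-1.1, 0.6, -2.0]
grip_width: 58.5
finger_force: 30.0
time: 17.52
tool_pos: [535.8, 23.7, 241.1]
tcp_rot: [-3.141, -0.0, 1.502]
contact_force: [0.1, -0.1, -2.8]
grip_width: 58.5
finger_force: 30.0
time: 17.77
tool_pos: [535.7, 23.8, 231.0]
tcp_rot: [-3.141, -0.0, 1.502]
contact_force: [-1.2, -0.3, -2.9]
grip_width: 58.7
finger_force: 30.0
```

```bash
python3 -m inch '[[0,0,0.003,0,0.5],[0,0,0.003,0,0.5]]';  python3 -m inch '[[0,0,0,0,0.7],[0,0,0,0,1],[0,0,0,0,1],[0,0,0,0,1],[0,0,0,0,1],[0,0,0,0,1]]'; python3 -m inch '[[0,0,-0.04,0,1],[0,0,-0.08,0,1],[0,0,-0.12,0,1],[0,0,-0.14,0,1],[0,0,-0.14,0,1]]'; python3 -c "
from h import *
o=state()
p=capture('scene');save(p,'a',(230,120,330,270),4);q=capture('top');save(q,'b',(210,140,330,240),4)
a=cv2.imread('pics/a.png')[:600];b=cv2.imread('pics/b.png');b=cv2.resize(b,(320,267))
c=np.zeros((600,800,3),np.uint8);c[:a.shape[0],:400]=a;c[:267,480:]=b;cv2.imwrite('pics/g7.png',c)"
```

```text
time: 17.93
tool_pos: [536.0, 24.0, 230.1]
tcp_rot: [3.141, -0.0, 1.502]
contact_force: [-3.1, 1.2, 10.2]
grip_width: 58.6
finger_force: 30.1
time: 18.43
tool_pos: [536.0, 23.8, 228.6]
tcp_rot: [3.142, -0.0, 1.502]
contact_force: [-0.2, 0.2, -0.7]
grip_width: 90.2
finger_force: 0.0
time: 18.85
tool_pos: [536.9, 23.7, 374.1]
tcp_rot: [3.131, 0.0, 1.502]
contact_force: [0.1, 0.1, 0.2]
grip_width: 91.6
finger_force: 0.0
{'time': 18.85, 'tool_pos': [536.865, 23.748, 374.068], 'tcp_rot': [3.131, 0.0, 1.502], 'contact_force': [0.101, 0.059, 0.204], 'grip_width': 91.635, 'finger_force': 0.0}
```

View pics/g7.png

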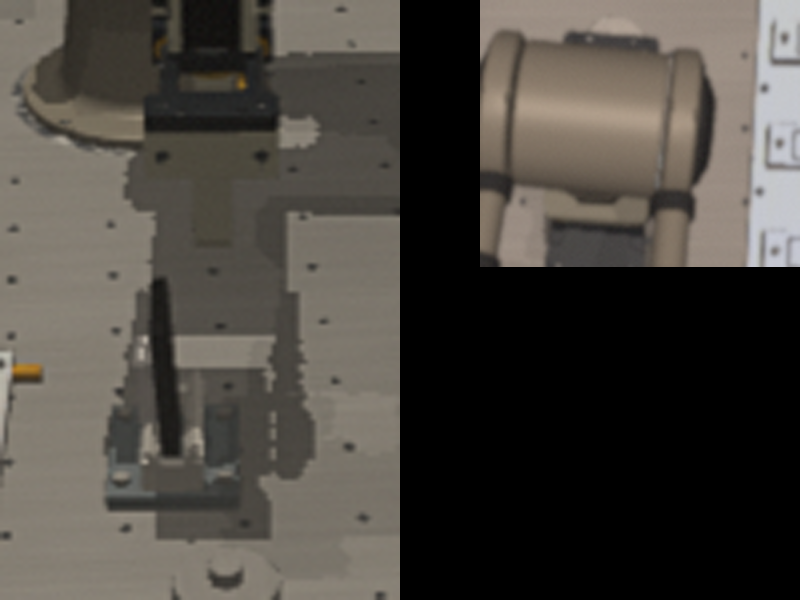

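```bash
python3 -c "
from h import *
p=capture('scene')
for u,v in((153,279),(167,279),(164,455),(181,455)):
  o,d=ray(p,(230+u/4,120+v/4)); X=o+d*(567-o[0])/d[0]; print(u,v,X.round(1))
"
```

```text
153 279 [567.  -12.9 159.9]
167 279 [567.   -4.5 159.4]
164 455 [567.   -9.2  27.9]
181 455 [567.    1.6  27.3]
```

```bash
python3 -m inch '[[-0.034,0,0.03,0,1],[-0.034,0,0.06,0,1],[-0.034,0,0.08,0,1],[-0.034,0,0.086,0,1],[-0.034,0,0.086,0,1],[-0.034,0,0.086,0,1]]'; python3 -m inch '[[0,0,0,0,0.5],[0,0,0,0,0.5],[0,0,0,0,0.5],[0,0,0,0,0.5],[0,0,0,0,0.5],[0,0,0,0,0.5]]'; python3 -m inch '[[0,0,-0.005,0,0.5],[0,0,-0.015,0,0.5],[0.01,0,-0.017,0,0.5],[0.02,0,-0.017,0,0.5],[0.03,0,-0.015,0,0.5],[0.04,0,-0.012,0,0.5],[0.05,0,-0.008,0,0.5],[0.05,0,-0.008,0,0.5]]'; python3 -c "
from h import *
o=state()
p=capture('scene');save(p,'a',(230,120,330,270),4)"
```

```text
time: 19.5
tool_pos: [533.8, -10.0, 282.5]
tcp_rot: [-3.141, -0.0, 1.502]
contact_force: [1.1, 0.7, -0.8]
grip_width: 91.4
finger_force: 0.0
time: 20.0
tool_pos: [533.7, -10.1, 283.2]
tcp_rot: [3.141, 0.0, 1.502]
contact_force: [-0.9, -0.0, 2.5]
grip_width: 63.4
finger_force: 30.0
time: 20.67
tool_pos: [537.0, 41.9, 289.9]
tcp_rot: [-3.141, -0.001, 1.504]
contact_force: [0.8, -1.1, 0.0]
grip_width: 63.5
finger_force: 30.0
{'time': 20.667, 'tool_pos': [537.048, 41.897, 289.857], 'tcp_rot': [-3.141, -0.001, 1.504], 'contact_force': [0.759, -1.135, 0.007], 'grip_width': 63.485, 'finger_force': 30.0}
```

View pics/a.png

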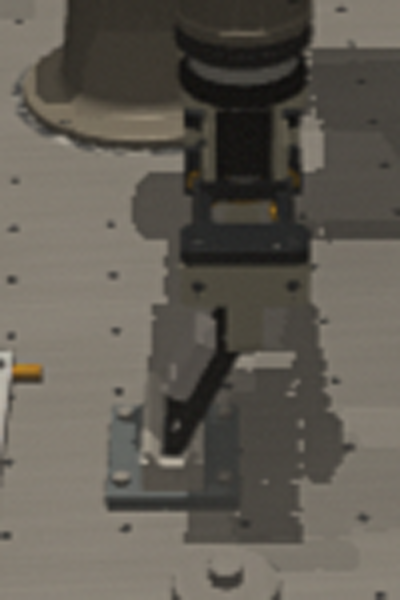

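```bash
python3 -m inch '[[0,0,-0.03,0,0.5],[0.01,0,-0.06,0,0.5],[0.05,0,-0.06,0,0.5],[0.08,0,-0.04,0,0.5],[0.085,0,-0.01,0,0.5],[0.085,0,0.015,0,0.5],[0.085,0,0.025,0,0.5],[0.085,0,0.025,0,0.5]]'; python3 -m inch '[[0.014,0,0.008,0,0.5],[0.028,0,0.016,0,0.5],[0.041,0,0.026,0,0.5],[0.053,0,0.038,0,0.5],[0.063,0,0.050,0,0.5],[0.071,0,0.062,0,0.5],[0.076,0,0.072,0,0.5],[0.076,0,0.072,0,0.5]]';python3 -m inch '[[0.004,0,0.005,0,0.5],[0.006,0,0.009,0,0.5],[0.006,0,0.013,0,0.5],[0.006,0,0.013,0,0.5]]'
```

```text
time: 21.38
tool_pos: [542.2, 125.3, 263.9]
tcp_rot: [-3.137, -0.001, 1.502]
contact_force: [-0.1, -0.1, -0.7]
grip_width: 63.8
finger_force: 30.0
time: 22.05
tool_pos: [547.6, 201.6, 191.1]
tcp_rot: [-3.139, 0.0, 1.503]
contact_force: [-1.1, 2.3, -0.3]
grip_width: 63.3
finger_force: 30.0
time: 22.38
tool_pos: [548.7, 206.5, 180.4]
tcp_rot: [3.141, -0.001, 1.501]
contact_force: [0.6, 2.0, 1.6]
grip_width: 63.6
finger_force: 30.0
```

```bash
python3 -m inch '[[0,0,0,0,1],[0,0,0,0,1],[0,0,0,0,1],[0,0,0,0,1],[0,0,0,0,1]]'; python3 -m inch '[[0,0,-0.04,0,1],[0,0,-0.08,0,1],[0,-0.04,-0.12,0,1],[0,-0.08,-0.13,0,1],[0,-0.12,-0.13,0,1],[0,-0.15,-0.13,0,1],[0,-0.15,-0.13,0,1]]'
cat > pl.py <<'E'
from h import *
import sys
np.set_printoptions(precision=2,suppress=True)
UP=[box(110,64,0,10),box(46,34,10,24)]; DN=[box(110,64,14,24)]
o=state();P=[capture('top'),capture('scene')]
for n,p in zip('ts',P):
  for r in trace(p,'plate0'):
    g=at(p,r['rect'][:2],12); 
    if r['conf']<.3: continue
    m=(p,r['pixels'].astype(float))
    for nm,B in(('up',UP),('dn',DN)): print(n,round(r['conf'],2),nm,*fit([m],B,(g[0],g[1],1.57)))
E
python3 pl.py
```

```text
time: 22.8
tool_pos: [548.6, 206.2, 180.9]
tcp_rot: [3.141, -0.0, 1.502]
contact_force: [-0.9, 0.2, 0.4]
grip_width: 90.1
finger_force: 0.0
time: 23.38
tool_pos: [391.9, 216.3, 310.3]
tcp_rot: [-3.134, 0.002, 1.504]
contact_force: [-0.9, 0.1, 0.0]
grip_width: 91.9
finger_force: 0.0
{'time': 23.383, 'tool_pos': [391.93, 216.347, 310.302], 'tcp_rot': [-3.134, 0.002, 1.504], 'contact_force': [-0.878, 0.145, 0.044], 'grip_width': 91.929, 'finger_force': 0.0}
t 0.95 up [545.17 158.41   1.52] 0.0848213189242294
t 0.95 dn [543.99 156.76   1.52] 0.10153096729297147
t 0.94 up [564.87 368.5    1.77] 0.05217854714519359
t 0.94 dn [563.53 364.2    1.78] 0.0531341308782182
t 0.34 up [ 448.12 -168.15    1.56] 0.8313126433227693
t 0.34 dn [ 460.39 -174.41    1.24] 0.8269324418335009
s 0.91 up [548.22 157.67   1.49] 0.03568025675743443
s 0.91 dn [565.05 154.35   1.5 ] 0.06657138558748307
s 0.67 up [549.04 370.71   1.82] 0.05963259090043785
s 0.67 dn [566.93 363.7    1.83] 0.06208357129259471
```

```bash
cat > fx.py <<'E'
from h import *
np.set_printoptions(precision=2,suppress=True)
for k in range(2):
  for c in('top','scene'):
    p=capture(c);m=masks(p,'fixture',12,np.array([580,-182]))
    if m: print(c,*fit([m],FIX,(578,-181,1.51)))
E
python3 fx.py; python3 -m inch '[[-0.047,0.04,0,0,1],[-0.047,0.08,0,0,1],[-0.047,0.12,0,0,1],[-0.047,0.158,0.03,0,1],[-0.047,0.158,0.06,0,1],[-0.047,0.158,0.08,0,1],[-0.047,0.158,0.08,0,1]]'; python3 -c "
from h import *
o=state();togo(o,[546.5,158,180.5])"
```

```text
top [ 576.96 -181.08    1.51] 0.022334523729308445
scene [ 579.65 -181.29    1.5 ] 0.0461891480730223
top [ 577.63 -181.09    1.52] 0.02443247586886438
scene [ 578.85 -181.61    1.51] 0.032990829192146895
time: 24.57
tool_pos: [552.5, 158.1, 225.5]
tcp_rot: [-3.132, 0.002, 1.501]
contact_force: [-1.9, -0.1, -0.8]
grip_width: 91.7
finger_force: 0.0
{'time': 24.567, 'tool_pos': [552.509, 158.1, 225.503], 'tcp_rot': [-3.132, 0.002, 1.501], 'contact_force': [-1.93, -0.133, -0.782], 'grip_width': 91.678, 'finger_force': 0.0}
shift m [-0.0004 -0.0056  0.0451]
```

```bash
python3 -m inch '[[0,-0.002,0.02,0,1],[0,-0.002,0.04,0,1],[0,-0.002,0.049,0,1],[0,-0.002,0.049,0,1]]'; python3 -m inch '[[0,0,0,0,0.5],[0,0,0,0,0.5],[0,0,0,0,0.5],[0,0,0,0,0.5],[0,0,0,0,0.5],[0,0,0,0,0.5],[0,0,0,0,0.5]]'; python3 -m inch '[[0,0,-0.03,0,0.5],[0,0,-0.06,0,0.5],[0,0,-0.1,0,0.5],[0,0,-0.12,0,0.5],[0,0,-0.12,0,0.5]]'; python3 -c "
from h import *
o=state();togo(o,[683,-187.6,300]);togo(o,[578,-181.2,300])"
```

```text
time: 24.9
tool_pos: [550.7, 159.1, 180.9]
tcp_rot: [-3.139, 0.001, 1.502]
contact_force: [-0.4, 0.6, 1.0]
grip_width: 91.6
finger_force: 0.0
time: 25.48
tool_pos: [550.9, 159.2, 182.4]
tcp_rot: [-3.141, -0.0, 1.502]
contact_force: [-4.6, 0.2, 6.0]
grip_width: 63.1
finger_force: 30.0
time: 25.9
tool_pos: [552.7, 159.3, 307.1]
tcp_rot: [3.131, -0.002, 1.502]
contact_force: [1.9, 0.4, -1.6]
grip_width: 63.5
finger_force: 30.0
{'time': 25.9, 'tool_pos': [552.739, 159.269, 307.119], 'tcp_rot': [3.131, -0.002, 1.502], 'contact_force': [1.851, 0.394, -1.638], 'grip_width': 63.492, 'finger_force': 29.999}
shift m [-0.3371  0.1538  0.008 ]
shift m [-0.3379  0.0486  0.0069]
```

```bash
python3 -m inch '[[-0.3,0.045,0,0,0.5],[-0.3,0.045,0,0,0.5],[-0.3,0.045,0,0,0.5],[-0.3,0.045,0,0,0.5],[-0.3,0.045,0,0,0.5],[-0.3,0.045,0,0,0.5],[-0.3,0.045,0,0,0.5],[-0.3,0.045,0,0,0.5]]'; python3 -m inch '[[-0.02,0.005,0,-0.009,0.5],[-0.036,0.005,0.02,-0.009,0.5],[-0.036,0.005,0.04,-0.009,0.5],[-0.036,0.005,0.048,-0.009,0.5],[-0.036,0.005,0.048,-0.009,0.5],[-0.036,0.005,0.048,-0.009,0.5],[-0.036,0.005,0.048,-0.009,0.5]]'; python3 -c "
from h import *
np.set_printoptions(precision=2,suppress=True)
o=state();togo(o,[578,-180,254])
z=o['tool_pos'][2]-182
UP=[box(110,64,z,z+10),box(46,34,z+10,z+24)]
for c in('top','scene'):
  p=capture(c);m=masks(p,'plate0',z,np.array([578,-180]),80)
  if m: print(c,m[1].sum(),*fit([m],UP,(578,-181,1.51)))
save(p,'h1',(160,180,260,280),6)"
```

```text
time: 26.57
tool_pos: [575.4, -149.0, 300.3]
tcp_rot: [-3.142, 0.002, 1.498]
contact_force: [-0.1, 0.7, -1.5]
grip_width: 63.2
finger_force: 30.0
time: 27.15
tool_pos: [578.5, -179.0, 254.4]
tcp_rot: [3.14, 0.0, 1.512]
contact_force: [0.2, -0.7, -2.2]
grip_width: 63.5
finger_force: 30.0
{'time': 27.15, 'tool_pos': [578.466, -179.026, 254.442], 'tcp_rot': [3.14, 0.0, 1.512], 'contact_force': [0.244, -0.678, -2.221], 'grip_width': 63.468, 'finger_force': 29.999}
shift m [-0. -0.  0.]
top 72.0 [ 627.58 -115.57    0.89] 14.506045751633987
scene 492.0 [ 583.04 -181.02    1.49] 0.8227881396461023
```

View pics/h1.png

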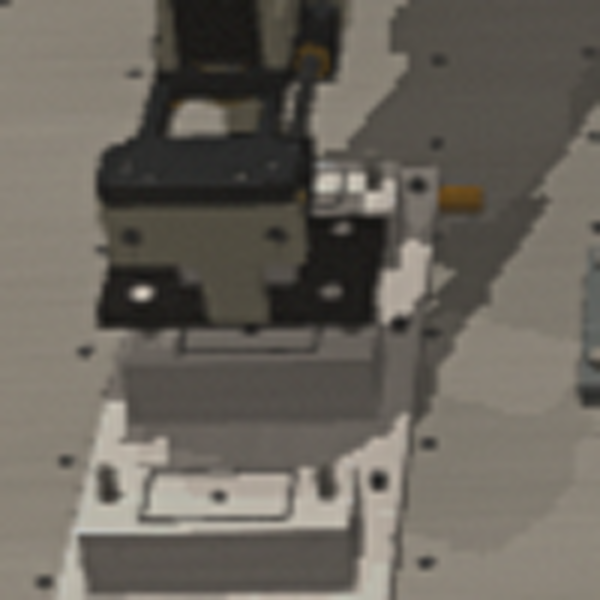

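```bash
python3 -m inch '[[-0.001,0,0.006,0,0.5],[-0.001,0,0.011,0,0.5],[-0.001,0,0.014,0,0.5],[-0.001,0,0.014,0,0.5]]'; python3 -m inch '[[0,0,0.002,0,0.5],[0,0,0.004,0,0.5],[0,0,0.004,0,0.5]]'; python3 -m inch '[[0,0,0.002,0,0.5],[0,0,0.004,0,0.5],[0,0,0.004,0,0.5]]'; python3 -c "
from h import *
print(get_obs()['moment'])"
```

```text
time: 27.68
tool_pos: [577.7, -180.5, 238.5]
tcp_rot: [-3.14, -0.001, 1.511]
contact_force: [0.0, -0.3, -2.6]
grip_width: 63.5
finger_force: 30.0
time: 27.93
tool_pos: [577.9, -180.6, 235.3]
tcp_rot: [-3.141, -0.0, 1.511]
contact_force: [-0.1, 0.1, -3.4]
grip_width: 63.6
finger_force: 30.0
time: 28.18
tool_pos: [577.9, -180.6, 231.3]
tcp_rot: [-3.141, -0.0, 1.511]
contact_force: [-0.6, -0.1, -2.5]
grip_width: 63.5
finger_force: 30.0
[-0.08704426  0.06689938  0.00218795]
```

```bash
python3 -m inch '[[0,0,0.002,0,0.5],[0,0,0.003,0,0.5],[0,0,0.004,0,0.5],[0,0,0.004,0,0.5]]'; python3 -m inch '[[0,0,0.001,0,0.5],[0,0,0.002,0,0.5],[0,0,0.002,0,0.5]]'
```

```text
time: 28.52
tool_pos: [578.0, -180.6, 227.6]
tcp_rot: [-3.142, -0.0, 1.511]
contact_force: [-0.4, 1.0, -2.5]
grip_width: 63.6
finger_force: 30.0
time: 28.77
tool_pos: [577.9, -180.5, 227.4]
tcp_rot: [3.141, 0.0, 1.511]
contact_force: [-3.0, 1.5, 10.4]
grip_width: 63.4
finger_force: 30.0
```

```bash
python3 -m inch '[[0,0,0,0,0.7],[0,0,0,0,1],[0,0,0,0,1],[0,0,0,0,1],[0,0,0,0,1],[0,0,0,0,1]]'; python3 -m inch '[[0,0,-0.02,0,1],[0,0,-0.05,0,1],[0,0,-0.085,0,1],[0.04,0,-0.11,0,1],[0.08,0,-0.11,0,1],[0.12,0,-0.11,0,1],[0.16,0,-0.11,0,1],[0.2,0,-0.11,0,1]]'; python3 -m inch '[[0.28,-0.04,0,-0.269,1],[0.28,-0.04,0,-0.269,1],[0.28,-0.04,0,-0.269,1],[0.28,-0.04,0,-0.269,1],[0.28,-0.04,0,-0.269,1],[0.28,-0.04,0,-0.269,1],[0.28,-0.04,0,-0.269,1],[0.28,-0.04,0,-0.269,1]]'; python3 pl.py; python3 -c "
from h import *
togo(get_obs(),[568,352,300])"
```

```text
time: 29.27
tool_pos: [578.1, -180.6, 225.6]
tcp_rot: [3.141, -0.0, 1.511]
contact_force: [0.1, -0.3, -0.5]
grip_width: 90.5
finger_force: 0.0
time: 29.93
tool_pos: [589.8, 20.9, 336.1]
tcp_rot: [3.141, -0.0, 1.51]
contact_force: [0.7, 0.2, 0.1]
grip_width: 91.8
finger_force: 0.0
time: 30.6
tool_pos: [565.2, 306.9, 335.4]
tcp_rot: [3.141, -0.002, 1.786]
contact_force: [0.0, -0.1, -0.5]
grip_width: 91.5
finger_force: 0.0
{'time': 30.6, 'tool_pos': [565.215, 306.856, 335.429], 'tcp_rot': [3.141, -0.002, 1.786], 'contact_force': [0.037, -0.052, -0.525], 'grip_width': 91.525, 'finger_force': 0.0}
t 0.63 up [578.23 318.65   1.09] 3.274101307189542
t 0.63 dn [571.65 305.14   1.24] 3.379460784313726
t 0.58 up [ 583.57 -189.21    1.51] 0.06490557425686085
t 0.58 dn [ 581.84 -186.76    1.51] 0.05438086000646621
s 0.88 up [ 522.2  -191.76    1.53] 0.10107686095032979
s 0.88 dn [ 540.7  -188.4     1.51] 0.09633867276887872
s 0.66 up [549.4  369.21   1.77] 0.04420503244032656
s 0.66 dn [567.04 362.2    1.78] 0.044166726519667694
shift m [0.0505 0.0117 0.0355]
```

```bash
python3 -m inch '[[0.03,0.012,0.02,0.006,1],[0.05,0.012,0.05,0.006,1],[0.05,0.012,0.08,0.006,1],[0.05,0.012,0.11,0.006,1],[0.05,0.012,0.135,0.006,1],[0.05,0.012,0.144,0.006,1],[0.05,0.012,0.144,0.006,1],[0.05,0.012,0.144,0.006,1]]'; python3 -m inch '[[0,0,0,0,0.5],[0,0,0,0,0.5],[0,0,0,0,0.5],[0,0,0,0,0.5],[0,0,0,0,0.5],[0,0,0,0,0.5]]';  python3 -m inch '[[0,0,-0.03,0.28,0.5],[0,0,-0.06,0.28,0.5],[0,0,-0.09,0.28,0.5],[0,0,-0.09,0.28,0.5],[0,0,-0.09,0.28,0.5],[0,0,-0.09,0.28,0.5]]'; python3 -c "
from h import *
o=state();togo(o,[538.2,44,270])"
```

```text
time: 31.47
tool_pos: [569.1, 351.4, 192.6]
tcp_rot: [3.141, -0.0, 1.772]
contact_force: [0.3, -0.2, 0.8]
grip_width: 92.0
finger_force: 0.0
time: 31.97
tool_pos: [567.8, 352.4, 192.5]
tcp_rot: [-3.141, 0.0, 1.774]
contact_force: [-3.6, -0.9, 6.1]
grip_width: 63.6
finger_force: 30.0
time: 32.47
tool_pos: [567.8, 352.1, 280.5]
tcp_rot: [-3.14, 0.001, 1.494]
contact_force: [-0.5, 0.2, -3.5]
grip_width: 63.6
finger_force: 29.9
{'time': 32.467, 'tool_pos': [567.786, 352.145, 280.549], 'tcp_rot': [-3.14, 0.001, 1.494], 'contact_force': [-0.526, 0.154, -3.506], 'grip_width': 63.6, 'finger_force': 29.943}
shift m [-0.3095 -0.006   0.0109]
```

```bash
python3 -m inch '[[-0.3,-0.006,0,0,0.5],[-0.3,-0.006,0,0,0.5],[-0.3,-0.006,0,0,0.5],[-0.3,-0.006,0,0,0.5],[-0.3,-0.006,0,0,0.5],[-0.3,-0.006,0,0,0.5],[-0.3,-0.006,0,0,0.5],[-0.309,-0.006,0,0,0.5]]'; python3 -m inch '[[0,0,0.03,-0.006,0.5],[0,0,0.05,-0.006,0.5],[0,0,0.05,-0.006,0.5]]'; python3 -c "
from h import *
o=state();togo(o,[538.2,44,209.5])"
```

```text
time: 33.13
tool_pos: [537.2, 40.5, 279.8]
tcp_rot: [-3.137, 0.002, 1.492]
contact_force: [0.2, -0.6, -3.0]
grip_width: 63.5
finger_force: 29.9
time: 33.38
tool_pos: [536.3, 44.1, 226.5]
tcp_rot: [-3.131, 0.0, 1.499]
contact_force: [-1.5, -0.3, -4.1]
grip_width: 63.5
finger_force: 29.9
{'time': 33.383, 'tool_pos': [536.257, 44.093, 226.529], 'tcp_rot': [-3.131, 0.0, 1.499], 'contact_force': [-1.458, -0.282, -4.075], 'grip_width': 63.503, 'finger_force': 29.944}
shift m [0.     0.0021 0.017 ]
```

```bash
python3 -m inch '[[0,0.001,0.004,0,0.5],[0,0.001,0.008,0,0.5],[0,0.001,0.012,0,0.5],[0,0.001,0.016,0,0.5],[0,0.001,0.020,0,0.5],[0,0.001,0.021,0,0.5],[0,0.001,0.021,0,0.5]]'; python3 -m inch '[[0,0,-0.04,0,0.5],[0,0,-0.08,0,0.5],[-0.04,0,-0.1,0,0.5],[-0.08,0,-0.1,0,0.5],[-0.12,0,-0.1,0,0.5],[-0.128,0,-0.06,0,0.5],[-0.128,0,-0.025,0,0.5],[-0.128,0,-0.019,0,0.5]]';python3 -m inch '[[0,0,0,0,0.5],[0.010,0,0,0,0.5],[0.014,0,-0.006,0,0.5],[0.019,0,-0.013,0,0.5],[0.024,0,-0.019,0,0.5],[0.028,0,-0.023,0,0.5],[0.028,0,-0.023,0,0.5]]'
```

```text
time: 33.97
tool_pos: [540.0, 44.9, 211.2]
tcp_rot: [3.139, -0.0, 1.5]
contact_force: [2.5, 2.6, 2.0]
grip_width: 63.6
finger_force: 30.0
time: 34.63
tool_pos: [528.9, -85.0, 225.4]
tcp_rot: [-3.136, 0.001, 1.498]
contact_force: [-5.7, -10.3, 4.7]
grip_width: 63.8
finger_force: 30.0
time: 35.22
tool_pos: [531.9, -55.4, 253.7]
tcp_rot: [-3.14, 0.002, 1.501]
contact_force: [-3.2, -7.1, 0.9]
grip_width: 63.4
finger_force: 30.0
```

```bash
cat > tilt.py <<'E'
from h import *
import sys
off=float(sys.argv[1]); dz=float(sys.argv[2])  # axis from plate centre towards left; TCP - axis height
o=state();p=capture('scene');t=o['tool_pos'];Rt=R.from_euler('xyz',o['tcp_rot']).as_matrix()
ax=t-[0,0,dz]
best=[]
ms=[r for r in trace(p,'plate0') if np.hypot(*(at(p,r['rect'][:2],ax[2])-ax[:2]))<110 and r['rect'][0]>215]
for r in ms: print(r['conf'],r['rect'])
m=ms[0]['pixels'].astype(float)
B=[box(110,64,-5,5)+[off,0,0],box(46,34,-19,-5)+[off,0,0]]   # x=right(+y world), rail down
# local axes: x-> tool x (world +y), y-> tool -y, z up
L=np.c_[Rt[:,0],-Rt[:,1],-Rt[:,2]]
for th in range(-40,200,4):
    r=R.from_euler('y',th,degrees=True).as_matrix(); im=np.zeros((420,560),np.uint8)
    for b in B: cv2.fillConvexPoly(im,cv2.convexHull(np.round(proj(p,(b@r.T)@L.T+ax)).astype(np.int32)),1)
    best.append((np.sum((m>0)&(im==0))*2+.5*np.sum((m==0)&(im>0)),th))
print(sorted(best)[:5])
E
python3 tilt.py 12 173.5
```

```text
{'time': 35.217, 'tool_pos': [531.87, -55.422, 253.722], 'tcp_rot': [-3.14, 0.002, 1.501], 'contact_force': [-3.238, -7.062, 0.939], 'grip_width': 63.365, 'finger_force': 29.991}
0.62 [253.9, 222.0, 26.2, 21.0]
[(np.float64(233.0), 60), (np.float64(248.0), 64), (np.float64(261.5), 56), (np.float64(279.0), 52), (np.float64(305.5), 48)]
```

```bash
python3 -m inch '[[0.006,0,-0.004,0,0.5],[0.012,0,-0.007,0,0.5],[0.018,0,-0.009,0,0.5],[0.024,0,-0.010,0,0.5],[0.030,0,-0.010,0,0.5],[0.030,0,-0.010,0,0.5]]'; python3 tilt.py 12 173.5
```

```text
time: 35.82
tool_pos: [534.3, -25.4, 264.7]
tcp_rot: [3.141, 0.003, 1.501]
contact_force: [-4.2, -6.5, 11.3]
grip_width: 63.1
finger_force: 30.0
{'time': 35.817, 'tool_pos': [534.279, -25.375, 264.694], 'tcp_rot': [3.141, 0.003, 1.501], 'contact_force': [-4.199, -6.523, 11.338], 'grip_width': 63.057, 'finger_force': 29.976}
0.54 [260.1, 220.3, 14.7, 26.4]
[(np.float64(233.0), 92), (np.float64(236.5), 88), (np.float64(239.5), 96), (np.float64(271.0), 100), (np.float64(278.0), 84)]
```

```bash
python3 -m inch '[[0.006,0,0,0,0.5],[0.012,0,0,0,0.5],[0.012,0,0,0,0.5]]'; python3 tilt.py 12 173.5
```

```text
time: 36.17
tool_pos: [535.2, -13.4, 264.6]
tcp_rot: [3.141, 0.003, 1.501]
contact_force: [-3.6, -5.7, 10.3]
grip_width: 62.0
finger_force: 30.0
{'time': 36.167, 'tool_pos': [535.224, -13.391, 264.622], 'tcp_rot': [3.141, 0.003, 1.501], 'contact_force': [-3.626, -5.702, 10.34], 'grip_width': 62.023, 'finger_force': 30.002}
0.51 [260.4, 219.4, 10.3, 25.1]
[(np.float64(244.0), 104), (np.float64(250.5), 108), (np.float64(264.5), 100), (np.float64(278.5), 112), (np.float64(287.0), 116)]
```

```bash
python3 -m inch '[[-0.003,0,-0.006,0,0.5],[-0.006,0,-0.012,0,0.5],[-0.012,0,-0.03,0,0.5],[-0.012,0,-0.06,0,0.5],[-0.012,0,-0.1,0,0.5],[-0.012,0,-0.1,0,0.5],[-0.012,0,-0.1,0,0.5]]'; python3 tilt.py 12 173.5; python3 -c "
from h import *
p=capture('scene');save(p,'g8',(220,100,320,200),6)"
```

```text
time: 36.85
tool_pos: [534.7, -25.1, 365.1]
tcp_rot: [3.137, -0.0, 1.5]
contact_force: [-1.1, -0.1, -4.1]
grip_width: 61.9
finger_force: 30.0
{'time': 36.85, 'tool_pos': [534.677, -25.092, 365.073], 'tcp_rot': [3.137, -0.0, 1.5], 'contact_force': [-1.068, -0.105, -4.112], 'grip_width': 61.856, 'finger_force': 29.998}
0.65 [253.8, 186.1, 15.0, 30.6]
[(np.float64(272.5), 100), (np.float64(282.0), 96), (np.float64(292.5), 104), (np.float64(330.5), 108), (np.float64(347.5), 112)]
```

View pics/g8.png

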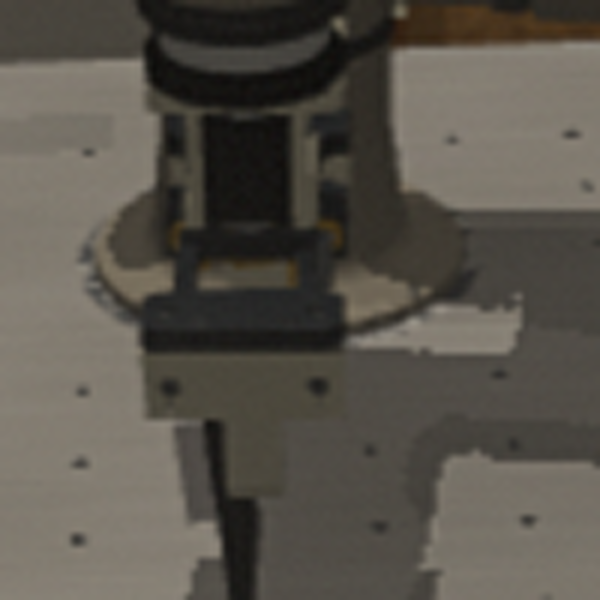

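```bash
python3 -c "
from h import *
p=capture('scene');state()
for r in trace(p,'plate0')[:2]:
  m=r['pixels'];ys=np.where(m.any(1))[0]; print(r['conf'],ys.min(),ys.max())
  for v in range(ys.min(),ys.max()+1,3):
    xs=np.where(m[v])[0]
    if len(xs)<1: continue
    out=[]
    for u in(xs.min()-.5,xs.max()+.5):
      o,d=ray(p,(u,v)); X=o+d*(566-o[0])/d[0]; out+=[X[1].round(1),X[2].round(1)]
    print(v,len(xs),out)
  break
"
```

```text
{'time': 37.05, 'tool_pos': [534.009, -25.031, 361.122], 'tcp_rot': [-3.138, -0.001, 1.5], 'contact_force': [-0.205, 0.692, -2.784], 'grip_width': 61.84, 'finger_force': 29.998}
0.8 169 200
169 6 [np.float64(-52.6), np.float64(218.4), np.float64(-38.7), np.float64(217.7)]
172 10 [np.float64(-57.7), np.float64(210.6), np.float64(-34.4), np.float64(209.4)]
175 10 [np.float64(-58.0), np.float64(202.5), np.float64(-34.7), np.float64(201.3)]
178 9 [np.float64(-56.1), np.float64(194.2), np.float64(-34.9), np.float64(193.1)]
181 9 [np.float64(-56.4), np.float64(185.9), np.float64(-35.2), np.float64(184.9)]
184 12 [np.float64(-54.4), np.float64(177.5), np.float64(-26.1), np.float64(176.1)]
187 9 [np.float64(-45.3), np.float64(168.7), np.float64(-23.9), np.float64(167.6)]
190 6 [np.float64(-40.9), np.float64(160.0), np.float64(-26.6), np.float64(159.2)]
193 6 [np.float64(-41.2), np.float64(151.5), np.float64(-26.8), np.float64(150.7)]
196 5 [np.float64(-39.1), np.float64(142.8), np.float64(-27.1), np.float64(142.2)]
199 5 [np.float64(-39.4), np.float64(134.2), np.float64(-27.4), np.float64(133.5)]
```

```bash
python3 -m inch '[[0.029,0,0.02,0,0.5],[0.029,0,0.05,0,0.5],[0.029,0,0.07,0,0.5],[0.029,0,0.082,0,0.5],[0.029,0,0.086,0,0.5],[0.029,0,0.086,0,0.5],[0.029,0,0.086,0,0.5]]'; python3 -m inch '[[0,0,0.006,0,0.5],[0,0,0.012,0,0.5],[0,0,0.015,0,0.5],[0,0,0.015,0,0.5]]'; python3 -m inch '[[0,0,0.005,0,0.5],[0,0,0.01,0,0.5],[0,0,0.013,0,0.5],[0,0,0.013,0,0.5]]'
```

```text
time: 37.68
tool_pos: [536.8, 3.7, 276.8]
tcp_rot: [-3.141, -0.0, 1.5]
contact_force: [0.1, -0.0, -2.9]
grip_width: 61.2
finger_force: 30.0
time: 38.02
tool_pos: [536.3, 3.7, 261.1]
tcp_rot: [-3.14, -0.0, 1.5]
contact_force: [-1.2, 0.3, -3.6]
grip_width: 61.8
finger_force: 30.0
time: 38.35
tool_pos: [536.3, 3.8, 247.8]
tcp_rot: [-3.14, -0.0, 1.5]
contact_force: [-1.1, -0.6, -1.9]
grip_width: 61.8
finger_force: 30.0
```

```bash
python3 -m inch '[[0,0,0.003,0,0.5],[0,0,0.005,0,0.5],[0,0,0.005,0,0.5]]'; python3 -m inch '[[0,0,0.002,0,0.5],[0,0,0.003,0,0.5],[0,0,0.003,0,0.5]]'
```

```text
time: 38.6
tool_pos: [536.6, 3.8, 243.6]
tcp_rot: [3.141, -0.0, 1.5]
contact_force: [-0.1, 0.2, -2.3]
grip_width: 61.6
finger_force: 30.0
time: 38.85
tool_pos: [536.6, 4.0, 243.0]
tcp_rot: [3.14, -0.0, 1.5]
contact_force: [-5.4, 1.8, 16.7]
grip_width: 62.0
finger_force: 30.0
```

```bash
python3 -m inch '[[0,0,-0.002,0,0.5],[0,0,-0.002,0,0.7],[0,0,-0.002,0,1],[0,0,-0.002,0,1],[0,0,-0.002,0,1],[0,0,-0.002,0,1],[0,0,-0.002,0,1]]'; python3 -m inch '[[0,0,-0.04,0,1],[0,0,-0.08,0,1],[0,0,-0.12,0,1],[0,0,-0.14,0,1],[0,0,-0.14,0,1]]'
cat > st.py <<'E'
from h import *
p=capture('scene');o=state()
for r in trace(p,'plate0'):
  m=r['pixels'];ys=np.where(m.any(1))[0]; print(r['conf'],r['rect'])
  if not(240<r['rect'][0]<310): continue
  for v in list(range(ys.min(),ys.max()+1,5))+[ys.max()]:
    xs=np.where(m[v])[0]; out=[]
    for u in(xs.min()-.5,xs.max()+.5):
      for px in(503,566):
        c,d=ray(p,(u,v)); X=c+d*(px-c[0])/d[0]; out.append((float(X[1].round(1)),float(X[2].round(1))))
    print(v,len(xs),out)
E
python3 st.py
```

```text
time: 39.43
tool_pos: [536.6, 3.7, 242.6]
tcp_rot: [-3.141, -0.0, 1.5]
contact_force: [0.1, -0.1, 0.4]
grip_width: 90.3
finger_force: 0.0
time: 39.85
tool_pos: [537.4, 3.7, 388.1]
tcp_rot: [3.131, 0.001, 1.5]
contact_force: [0.7, 0.5, 0.3]
grip_width: 91.8
finger_force: 0.0
{'time': 39.9, 'tool_pos': [536.847, 3.723, 385.203], 'tcp_rot': [3.136, 0.0, 1.5], 'contact_force': [0.383, 0.066, -1.306], 'grip_width': 91.801, 'finger_force': 0.0}
0.94 [202.7, 236.7, 48.5, 19.3]
0.82 [267.8, 211.9, 13.2, 40.3]
190 2 [(-10.4, 118.6), (-12.2, 158.5), (-5.3, 118.4), (-7.5, 158.2)]
195 5 [(-15.9, 103.8), (-17.4, 144.5), (-3.1, 103.1), (-5.4, 143.9)]
200 6 [(-16.3, 88.5), (-17.8, 130.1), (-0.9, 87.7), (-3.3, 129.3)]
205 10 [(-27.0, 73.6), (-27.9, 116.1), (-1.2, 72.2), (-3.6, 114.7)]
210 12 [(-30.1, 58.1), (-30.8, 101.4), (1.1, 56.4), (-1.4, 99.8)]
215 12 [(-28.0, 42.1), (-28.9, 86.3), (3.4, 40.3), (0.8, 84.7)]
220 11 [(-25.9, 25.9), (-26.8, 71.0), (3.1, 24.2), (0.5, 69.5)]
225 11 [(-23.7, 9.4), (-24.8, 55.5), (5.5, 7.7), (2.7, 53.9)]
230 6 [(-10.8, -7.9), (-12.7, 39.2), (5.2, -8.8), (2.5, 38.3)]
233 3 [(-8.4, -18.0), (-10.4, 29.6), (-0.3, -18.5), (-2.8, 29.1)]
```

```bash
python3 -m inch '[[-0.014,0,0.03,0,1],[-0.014,0,0.06,0,1],[-0.014,0,0.09,0,1],[-0.014,0,0.099,0,1],[-0.014,0,0.099,0,1],[-0.014,0,0.099,0,1]]'; python3 -m inch '[[0,0,0,0,0.5],[0,0,0,0,0.5],[0,0,0,0,0.5],[0,0,0,0,0.5],[0,0,0,0,0.5],[0,0,0,0,0.5]]'; python3 -m inch '[[0,0,-0.005,0,0.5],[0,0,-0.015,0,0.5],[0.01,0,-0.017,0,0.5],[0.02,0,-0.017,0,0.5],[0.03,0,-0.015,0,0.5],[0.04,0,-0.012,0,0.5],[0.05,0,-0.008,0,0.5],[0.05,0,-0.008,0,0.5]]'; python3 st.py
```

```text
time: 40.45
tool_pos: [535.7, -10.2, 283.4]
tcp_rot: [-3.14, -0.0, 1.5]
contact_force: [0.4, -0.2, 0.2]
grip_width: 91.7
finger_force: 0.0
time: 40.95
tool_pos: [535.7, -10.2, 284.4]
tcp_rot: [3.14, 0.0, 1.5]
contact_force: [-0.6, -0.5, 2.9]
grip_width: 63.5
finger_force: 30.0
time: 41.62
tool_pos: [539.1, 41.8, 290.9]
tcp_rot: [-3.141, -0.001, 1.502]
contact_force: [-1.1, -2.2, -0.4]
grip_width: 63.4
finger_force: 30.0
{'time': 41.667, 'tool_pos': [539.072, 41.022, 291.089], 'tcp_rot': [-3.141, -0.0, 1.502], 'contact_force': [0.81, -1.048, -0.663], 'grip_width': 63.445, 'finger_force': 29.999}
0.87 [280.8, 215.7, 18.1, 38.3]
197 3 [(27.5, 95.4), (23.5, 136.6), (35.3, 95.0), (30.8, 136.2)]
202 10 [(9.3, 81.0), (6.4, 123.0), (35.2, 79.6), (30.7, 121.6)]
207 14 [(1.3, 65.8), (-1.2, 108.7), (37.7, 63.8), (33.1, 106.8)]
212 16 [(-4.2, 50.3), (-6.4, 94.1), (37.6, 48.0), (33.0, 91.9)]
217 15 [(-7.2, 34.5), (-9.2, 79.2), (32.3, 32.3), (28.0, 77.0)]
222 12 [(-7.6, 18.3), (-9.6, 63.9), (24.2, 16.5), (20.4, 62.2)]
227 9 [(-7.9, 1.9), (-9.9, 48.4), (16.0, 0.5), (12.7, 47.1)]
232 6 [(-8.3, -14.7), (-10.3, 32.8), (7.8, -15.7), (4.9, 31.9)]
233 4 [(-5.7, -18.2), (-7.8, 29.4), (5.0, -18.8), (2.3, 28.8)]
0.84 [202.4, 236.2, 47.0, 19.5]
```

Same state as the first time. Repeat the lay-down.

```bash
python3 -m inch '[[0,0,-0.03,0,0.5],[0.01,0,-0.06,0,0.5],[0.05,0,-0.06,0,0.5],[0.08,0,-0.04,0,0.5],[0.085,0,-0.01,0,0.5],[0.085,0,0.015,0,0.5],[0.085,0,0.025,0,0.5],[0.085,0,0.025,0,0.5]]'; python3 -m inch '[[0.014,0,0.008,0,0.5],[0.028,0,0.016,0,0.5],[0.041,0,0.026,0,0.5],[0.053,0,0.038,0,0.5],[0.063,0,0.050,0,0.5],[0.071,0,0.062,0,0.5],[0.076,0,0.072,0,0.5],[0.076,0,0.072,0,0.5]]';python3 -m inch '[[0.004,0,0.005,0,0.5],[0.006,0,0.009,0,0.5],[0.006,0,0.013,0,0.5],[0.006,0,0.013,0,0.5]]';python3 -m inch '[[0,0,0,0,1],[0,0,0,0,1],[0,0,0,0,1],[0,0,0,0,1],[0,0,0,0,1]]'; python3 -m inch '[[0,0,-0.04,0,1],[0,0,-0.08,0,1],[0,-0.04,-0.12,0,1],[0,-0.08,-0.13,0,1],[0,-0.12,-0.13,0,1],[0,-0.15,-0.13,0,1],[0,-0.15,-0.13,0,1]]'; python3 pl.py
python3 -c "
from h import *
np.set_printoptions(precision=2,suppress=True)
UP=[box(110,64,45,55),box(46,34,55,69)]
for c in('top','scene'):
  p=capture(c);m=masks(p,'plate0',50,np.array([578,-180]))
  if m: print(c,*fit([m],UP,(578,-181,1.51)))"
```

```text
time: 42.38
tool_pos: [544.6, 125.0, 265.2]
tcp_rot: [-3.138, -0.001, 1.5]
contact_force: [0.4, 0.7, -3.3]
grip_width: 63.5
finger_force: 30.0
time: 43.05
tool_pos: [550.0, 201.5, 192.1]
tcp_rot: [-3.139, 0.0, 1.501]
contact_force: [-0.2, 1.7, 0.4]
grip_width: 63.4
finger_force: 30.0
time: 43.38
tool_pos: [551.1, 206.4, 181.4]
tcp_rot: [3.141, -0.001, 1.499]
contact_force: [-0.0, 1.9, 0.3]
grip_width: 63.6
finger_force: 30.0
time: 43.8
tool_pos: [551.0, 206.1, 181.9]
tcp_rot: [3.141, -0.0, 1.5]
contact_force: [-0.0, 0.1, -0.5]
grip_width: 90.2
finger_force: 0.0
time: 44.38
tool_pos: [394.3, 216.5, 311.3]
tcp_rot: [-3.134, 0.002, 1.502]
contact_force: [-0.6, -0.1, -0.5]
grip_width: 91.7
finger_force: 0.0
{'time': 44.383, 'tool_pos': [394.32, 216.529, 311.288], 'tcp_rot': [-3.134, 0.002, 1.502], 'contact_force': [-0.588, -0.092, -0.525], 'grip_width': 91.716, 'finger_force': 0.0}
t 0.71 up [ 583.86 -189.43    1.51] 0.08489990074348747
t 0.71 dn [ 582.13 -186.77    1.51] 0.06850572129520384
t 0.59 up [547.79 157.16   1.53] 0.10019083569256579
t 0.59 dn [546.59 155.77   1.53] 0.12144280171961833
s 0.95 up [ 521.28 -191.13    1.51] 0.0808362369337979
s 0.95 dn [ 540.08 -188.67    1.5 ] 0.07571223611395778
s 0.76 up [552.36 155.88   1.5 ] 0.03249578785436964
s 0.76 dn [569.04 152.3    1.49] 0.062007667325959026
top [ 577.87 -181.      1.51] 0.09922241348608062
scene [ 582.66 -182.67    1.49] 0.07006188206842591
```

```bash
python3 -m inch '[[-0.049,0.04,0,0,1],[-0.049,0.08,0,0,1],[-0.049,0.12,0,0,1],[-0.049,0.153,0.03,0,1],[-0.049,0.153,0.06,0,1],[-0.049,0.153,0.08,0,1],[-0.049,0.153,0.11,0,1],[-0.049,0.153,0.13,0,1]]';  python3 -m inch '[[0,0,0,0,1],[0,0,0,0,1],[0,0,0,0,0.5],[0,0,0,0,0.5],[0,0,0,0,0.5],[0,0,0,0,0.5],[0,0,0,0,0.5],[0,0,0,0,0.5]]'; python3 -c "
from h import *
state()"
```

```text
time: 45.45
tool_pos: [550.6, 156.5, 178.5]
tcp_rot: [-3.139, 0.001, 1.499]
contact_force: [-0.4, -0.2, -0.8]
grip_width: 91.5
finger_force: 0.2
time: 46.12
tool_pos: [550.1, 157.2, 181.8]
tcp_rot: [-3.14, 0.0, 1.5]
contact_force: [-2.6, -0.3, 2.0]
grip_width: 63.5
finger_force: 30.0
{'time': 46.117, 'tool_pos': [550.071, 157.182, 181.751], 'tcp_rot': [-3.14, 0.0, 1.5], 'contact_force': [-2.575, -0.257, 2.032], 'grip_width': 63.541, 'finger_force': 30.0}
```

```bash
python3 -m inch '[[0,0,-0.03,0,0.5],[0,0,-0.07,0,0.5],[0,0,-0.11,0,0.5],[-0.03,0,-0.12,0,0.5],[-0.07,-0.01,-0.12,0,0.5],[-0.11,-0.02,-0.12,0,0.5],[-0.15,-0.03,-0.12,0,0.5],[-0.19,-0.04,-0.12,0,0.5]]'; python3 -m inch '[[-0.04,-0.005,0,0,0.5],[-0.08,-0.013,0,0,0.5],[-0.12,-0.013,0,-0.011,0.5],[-0.146,-0.013,0.02,-0.011,0.5],[-0.146,-0.013,0.045,-0.011,0.5],[-0.146,-0.013,0.047,-0.011,0.5],[-0.146,-0.013,0.047,-0.011,0.5],[-0.146,-0.013,0.047,-0.011,0.5]]'; python3 -m inch '[[0,0,0,0,0.5]]'; python3 -c "
from h import *
o=state();togo(o,[473.2,-174.4,227.5])"
```

```text
time: 46.78
tool_pos: [496.1, -30.9, 301.7]
tcp_rot: [3.141, 0.0, 1.501]
contact_force: [1.2, -0.8, -3.1]
grip_width: 63.3
finger_force: 30.0
time: 47.45
tool_pos: [474.0, -173.6, 255.2]
tcp_rot: [-3.142, -0.0, 1.512]
contact_force: [0.1, -0.0, -2.5]
grip_width: 63.3
finger_force: 30.0
time: 47.53
tool_pos: [474.3, -173.5, 255.8]
tcp_rot: [3.14, 0.001, 1.512]
contact_force: [-0.6, -0.2, -2.8]
grip_width: 63.8
finger_force: 30.0
{'time': 47.533, 'tool_pos': [474.337, -173.523, 255.849], 'tcp_rot': [3.14, 0.001, 1.512], 'contact_force': [-0.567, -0.21, -2.796], 'grip_width': 63.789, 'finger_force': 29.998}
shift m [-0.0009 -0.0011  0.0283]
```

```bash
python3 -m inch '[[-0.001,-0.001,0.006,0,0.5],[-0.001,-0.001,0.011,0,0.5],[-0.001,-0.001,0.015,0,0.5],[-0.001,-0.001,0.015,0,0.5]]'; python3 -m inch '[[0,0,0.002,0,0.5],[0,0,0.004,0,0.5],[0,0,0.004,0,0.5]]'; python3 -m inch '[[0,0,0.002,0,0.5],[0,0,0.004,0,0.5],[0,0,0.004,0,0.5]]'; python3 -c "
from h import *
print(get_obs()['moment'])"
```

```text
time: 47.87
tool_pos: [472.5, -174.8, 238.9]
tcp_rot: [-3.14, -0.001, 1.511]
contact_force: [-0.4, 0.2, -2.7]
grip_width: 63.5
finger_force: 30.0
time: 48.12
tool_pos: [472.7, -175.1, 235.4]
tcp_rot: [-3.141, -0.0, 1.511]
contact_force: [-0.6, -1.2, -2.8]
grip_width: 63.5
finger_force: 30.0
time: 48.37
tool_pos: [472.6, -175.2, 231.3]
tcp_rot: [-3.141, -0.0, 1.511]
contact_force: [0.8, -0.3, -2.9]
grip_width: 63.3
finger_force: 30.0
[-0.05718866  0.06048439 -0.02306046]
```

```bash
python3 -m inch '[[0,0,0.002,0,0.5],[0,0,0.003,0,0.5],[0,0,0.004,0,0.5],[0,0,0.004,0,0.5]]'; python3 -m inch '[[0,0,0.001,0,0.5],[0,0,0.002,0,0.5],[0,0,0.002,0,0.5]]'; python3 -m inch '[[0,0,0,0,0.8],[0,0,0,0,0.8],[0,0,0,0,0.9],[0,0,0,0,0.9],[0,0,0,0,0.9],[0,0,0,0,0.9]]';  python3 -m inch '[[0,0,-0.02,0,0.9],[0,0,-0.05,0,0.9],[0,0,-0.09,0,0.9],[0,0,-0.13,0,1],[0.04,0,-0.17,0,1],[0.08,-0.03,-0.17,0,1],[0.1,-0.05,-0.17,0,1],[0.1,-0.05,-0.17,0,1]]'
cat > ck.py <<'E'
from h import *
np.set_printoptions(precision=2,suppress=True)
UP=[box(110,64,45,55),box(46,34,55,69)]
for c in('top','scene'):
  p=capture(c)
  for g in((578,-181),(473,-175)):
    m=masks(p,'plate0',50,np.array(g),40)
    if m: print(c,*fit([m],UP,(*g,1.51)))
  print(c,[(round(r['conf'],2),at(p,r['centre'],110)) for r in tip_of(p,'valve_knob')[:2]])
  for r in trace(p,'plate0'): print(round(r['conf'],2),r['rect'],at(p,r['rect'][:2],50))
E
python3 ck.py
```

```text
time: 48.7
tool_pos: [472.7, -175.1, 227.5]
tcp_rot: [-3.141, -0.0, 1.511]
contact_force: [-0.6, 0.0, -3.4]
grip_width: 63.3
finger_force: 30.0
time: 48.95
tool_pos: [472.7, -175.2, 226.7]
tcp_rot: [3.141, 0.0, 1.511]
contact_force: [-2.9, 0.8, 7.3]
grip_width: 63.6
finger_force: 30.0
time: 49.45
tool_pos: [472.7, -175.2, 225.6]
tcp_rot: [3.142, -0.0, 1.511]
contact_force: [0.7, -0.7, -0.1]
grip_width: 82.7
finger_force: 0.0
time: 50.12
tool_pos: [425.5, -68.4, 396.4]
tcp_rot: [-3.14, -0.002, 1.513]
contact_force: [0.6, 0.0, -0.1]
grip_width: 91.9
finger_force: 0.0
top [ 578.36 -181.66    1.51] 0.04347890671420083
top [ 490.91 -188.01    1.71] 1.3592936094524202
top []
0.96 [339.4, 195.3, 47.5, 28.2] [ 574.46 -184.58]
0.66 [340.6, 230.8, 38.5, 14.3] [ 482.39 -186.55]
scene [ 582.65 -182.      1.49] 0.04996986974458815
scene [ 478.54 -175.36    1.49] 0.10499239227169639
scene [(0.75, array([ 428.14, -376.85]))]
0.81 [201.0, 235.5, 47.6, 18.6] [ 589.6  -182.07]
0.67 [205.7, 210.6, 42.6, 15.6] [ 482.04 -176.56]
0.33 [275.8, 231.1, 34.4, 33.3] [586.23   2.27]
```

```bash
python3 -m inch '[[-0.303,0.018,0,0,1],[-0.303,0.018,0,0,1],[-0.303,0.018,0,0,1],[-0.303,0.018,0,0,1],[-0.303,0.018,0,0,1],[-0.303,0.018,0,0,1],[-0.303,0.018,0,0,1],[-0.303,0.018,0,0,1]]'; python3 -m inch '[[0,0,0,0,1],[0,0,0.04,0,1],[0,0,0.08,0,1],[0,0,0.115,0,1],[0,0,0.126,0,1],[0,0,0.126,0,1]]'; python3 -c "
from h import *
o=state();p=capture('scene');print([(round(r['conf'],2),at(p,r['centre'],110)) for r in tip_of(p,'valve_knob')[:2]])"
```

```text
time: 51.28
tool_pos: [427.6, -381.5, 394.8]
tcp_rot: [-3.141, 0.002, 1.506]
contact_force: [-1.6, 0.7, 0.0]
grip_width: 91.7
finger_force: 0.0
time: 51.78
tool_pos: [428.2, -374.3, 267.0]
tcp_rot: [-3.137, -0.005, 1.511]
contact_force: [0.5, 0.5, 0.1]
grip_width: 91.8
finger_force: 0.0
{'time': 51.783, 'tool_pos': [428.232, -374.348, 266.971], 'tcp_rot': [-3.137, -0.005, 1.511], 'contact_force': [0.543, 0.489, 0.115], 'grip_width': 91.81, 'finger_force': 0.0}
[(0.65, array([ 410.20374297, -378.20101983])), (0.19, array([ 576.17609667, -169.15819547]))]
```

```bash
python3 -m inch '[[0.002,0.02,0,0,1],[0.003,0.04,0,0,1],[0.005,0.06,0,0,1],[0.006,0.075,0,0,1],[0.007,0.087,0,0,1],[0.008,0.096,0,0,1],[0.008,0.1,0,0,1],[0.008,0.1,0,0,1]]'; python3 -m inch '[[0,0.002,0,0,1],[0,0.004,0,0,1],[0,0.004,0,0,1]]'; python3 -m inch '[[0,0.002,0,0,1],[0,0.004,0,0,1],[0,0.004,0,0,1]]'; python3 -c "
from h import *
o=state();
for c in('top','scene'):
  p=capture(c);print([(round(r['conf'],2),at(p,r['centre'],110)) for r in tip_of(p,'valve_knob')[:2]])"
```

```text
time: 52.55
tool_pos: [527.1, -374.1, 272.0]
tcp_rot: [-3.134, 0.001, 1.512]
contact_force: [-16.9, 1.5, 8.9]
grip_width: 91.7
finger_force: 8.1
time: 52.8
tool_pos: [528.5, -374.6, 271.6]
tcp_rot: [-3.127, -0.001, 1.511]
contact_force: [-27.5, 1.6, 12.5]
grip_width: 91.8
finger_force: 14.0
time: 53.05
tool_pos: [530.2, -375.0, 271.1]
tcp_rot: [-3.119, -0.003, 1.511]
contact_force: [-41.2, 2.9, 17.0]
grip_width: 91.6
finger_force: 20.4
{'time': 53.05, 'tool_pos': [530.187, -375.005, 271.083], 'tcp_rot': [-3.119, -0.003, 1.511], 'contact_force': [-41.189, 2.881, 16.961], 'grip_width': 91.56, 'finger_force': 20.384}
[(0.28, array([522.83372556,   3.02489146]))]
[(0.57, array([ 491.16016277, -370.64745091]))]
```

```bash
python3 -m inch '[[0,-0.015,0,0,1],[0,-0.035,0,0,1],[0,-0.035,-0.03,0,1],[0,-0.035,-0.07,0,1],[0,-0.035,-0.11,0,1],[0,-0.035,-0.15,0,1],[0,-0.07,-0.15,0,1],[0,-0.1,-0.15,0,1]]'; python3 -m inch '[[0,0,0,0,1],[0,0,0,0,1],[0,0,0,0,1]]'; python3 ck.py
```

```text
time: 53.92
tool_pos: [437.0, -368.2, 425.4]
tcp_rot: [3.133, 0.008, 1.513]
contact_force: [0.1, 0.5, -1.5]
grip_width: 91.5
finger_force: 0.0
time: 54.17
tool_pos: [437.3, -368.4, 421.3]
tcp_rot: [3.139, 0.002, 1.51]
contact_force: [-0.1, -0.1, -0.5]
grip_width: 91.9
finger_force: 0.0
top [ 578.4  -181.65    1.51] 0.05852187028657617
top [ 473.15 -174.69    1.52] 0.10549214710759924
top [(0.65, array([ 492.73, -370.3 ])), (0.65, array([ 669.72, -181.57]))]
0.72 [337.9, 197.5, 42.9, 22.8] [ 568.69 -180.6 ]
0.61 [337.1, 234.3, 46.5, 24.7] [ 473.37 -177.39]
0.53 [413.1, 242.4, 45.9, 53.5] [ 453.03 -373.82]
scene [ 582.73 -182.18    1.49] 0.05098503306648103
scene [ 477.05 -176.33    1.55] 0.07132874426366291
scene [(0.43, array([ 480.49, -374.86]))]
0.89 [201.1, 236.3, 48.8, 20.7] [ 592.87 -181.62]
0.81 [205.1, 210.1, 44.9, 16.9] [ 479.57 -178.27]
0.26 [203.9, 251.7, 75.5, 87.8] [ 653.38 -171.24]
```

```bash
python3 -c "
from plant import *
print(close_job())"
```

```text
the job is handed in; nothing more can be done
None
```

The job is handed in: I switched the valve off, turned both plates present (no third was in view) rail up, seated them on the nearest and middle pads, and switched the valve back on. My last camera check and force readings agree with this, but the hand-in returned no verdict.

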